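# Fit a carriage block onto a bent guide rod

## Robot

A 6-joint arm with a two-finger parallel gripper is mounted at the origin on the work surface. World frame = base frame: x ahead of the robot, y to its left, z up, the work surface at z = 0. Lengths are in mm, angles in rad, forces in N, time in s.
With the tool pointing down it reaches from about 275 to 750 mm from the base axis. Payload 10.2 kg.
Tool frame: the origin (TCP) lies at the very end of the fingers, on their centre line; the grasp point (between the pads) lies 19 mm behind it; z points along the fingers, y is the direction in which the jaws open and shut (so a half turn about z gives the same grasp; the last joint's range is limited). The gripper opens to 85 mm and grips with 20 to 120 N. Pads are 22 mm wide; open, the fingers measure 114 mm over their backs; the gripper's body (76 mm by 85 mm) begins 54 mm behind the grasp point. The pads swing forward as they close: fully open they stand 13 mm farther back than shut.
Start: joints at [-1.418, 0.313, 1.498, -0, 1.331, -0.223], TCP at [192.672, -488.374, 231.294] pointing down, gripper open.
Joint ranges: [-2.94, 2.94], [-0.97, 2.17], [0.19, 2.56], [-1.23, 4.37], [0.02, 3.11], [-2.88, 2.88]. Speed limits (rad/s): [2.39, 2.39, 3.01, 3.14, 3.14, 3.14].

## Interface

Orientations are given as a unit quaternion [w, x, y, z].
In Python, from rig import ctrl, eyes, order gives the robot as it stands.
- The arm moves only by the tool move_arm, never from a script. Its argument "deltas" is a list of rows, each a list of 6 numbers: the shift along the tool's x, y, z in cm, then the turn, a rotation vector about the tool's x, y, z in degrees. A call has exactly 10 rows; each row shifts and turns the commanded pose from where the row before left it, along the tool's axes as they then stand; what a row does not reach is not made up. A row lasts 1/10 s, in which the tool goes at most 50 mm and 8.59 degrees, less where a joint would pass 70% of its speed; a pose out of reach is approached as far as the arm can. A call is refused whole if a number of a shift passes 5 or a number of a turn 8.59, either way. A call with a gripper value outside its range is refused whole. "grip" is the finger opening in cm, from 0 to 8.54, set as the call begins (left out, the last holds). The fingers move at their own pace and stop on an object; "newtons" is the grip in N (left out, the last holds). Time passes only in rows, so rows that do not move let the fingers close, or fill a call up. It gives the time, the measured TCP pose, the force and the opening at its end, in the units of the state.
- ctrl.sense(): the state, without advancing time (a new reading comes with each control period).
- eyes.capture(name): name is "scene" or "side" or "wrist"; returns the picture (384x512x3 uint8, blue, green, red); there is no depth.
- eyes.camera_params(name): a dict with "K" (3x3 intrinsics, pixels), "camera_from_world" (4x4, takes a point from world to camera coordinates). Camera axes: x right, y down, z forward; pixel columns grow to the right and rows downward; lengths in mm; the calibration is good to about 2 mm. A picture is of the moment at which its call begins: read the wrist's pose just before it. camera_params takes no time and is no camera call; for the wrist camera it gives the pose at the moment of the call.
- order.finish_job(): hands the job in, once; it reports no verdict.
The state is a dict: "time_s": time; "joints": joint angles; "dq": joint speeds; "tau": joint torques, N m; "eef_pos": TCP position; "ee_rot": TCP orientation; "force": force on the tool from outside, world axes, zero at the start; "wrist_torque": the same for the moment, N m; "grip_width": opening from 0.0 (shut) to 1.0 (fully open).
Only numpy, scipy, OpenCV 4.12 (cv2) and the standard library are available. Lean on these libraries where they do the work, as an engineer would, in place of code of your own. Each camera call takes 0.05 s, during which the arm holds its last target.

## Task

Lift the tall bored carriage block out of its bin lane, where only its two end faces can be taken, stand it upright on the grey mat and let go, then take it again by its flanks. Thread its bore over the free end of the bent guide rod and slide it round the bend, turning it with the rod, until it is pushed firmly up against the stop collar; leave it hanging there. Leave the spacer block in its lane and do not disturb anything else on the bench.

Things in the scene. Friction and masses are not known exactly. Their poses are not given: they have to be found in the camera images.
- carriage_center (a point): Centre (36 mm above the underside) of the loose aluminium carriage block: 60 long (x, along the bore) x 46 wide (y) x 72 mm tall (z), 0.3 to 0.5 kg. A round through bore, 21 mm diameter, runs along x 6 mm above this point. Steel bushing rings (43 mm diameter) stand 1 mm proud of both ends: 62 mm long over them. Both ends alike: it may go on either way round.
- carriage: The same block; origin at the centre of its underside. It is heavier below the bore, so it hangs upright on the rod. It starts upright in one of the bin's lanes, x along the lane, near the lane's middle; only some 4 mm free beside its flanks, 40 to 60 mm free beyond each end face.
- spacer_center (a point): Centre of the spacer block, which stays in the other lane: plain aluminium, no bore, 75 x 46 x 40 mm tall, two dark bolt holes on top (the carriage has a plain top and stands 32 mm higher); x along the lane.
- bin: Blue open two-lane parts bin, fixed to the bench: 172 mm long (x, along the lanes) x 123 mm wide (y) x 83 mm tall, walls, floor and the divider down its middle 5 mm thick. Origin under its centre on the bench. The lanes, 54 mm wide inside, lie at y = +29.5 and -29.5 mm.
- mat: Thin grey mat, 150 (x) x 130 (y) mm, 1 mm thick, lying flat on the open bench between bin and rod; origin at its centre at bench height. A block put on it stands at bench height.
- stand: Fixed stand, origin on the bench under the centre of the rod's bend. Level steel rod, 14 mm diameter, centre line 130 mm above the bench: in this frame from the rounded free end at (160, +45 mm) straight in -y to (160, 0), then round the origin at 160 mm radius, clockwise from above (to -y, then -x) for 104 degrees to a post and 36 x 40 x 36 mm clamp, its only support, on a 12 mm plate.
- collar: Fixed stop collar on the bend, before the post, its place differs each time: steel ring, 36 mm diameter, 12 mm thick. Its frame has the stand's origin and z axis and is turned so that a carriage touching the collar has its centre on the +x axis and its bore along y, having arrived moving in -y: the frame's yaw gives the angle round the bend of the seated carriage.
- home (a point): Where the carriage's centre is when it hangs on the rod touching the collar: (158, 0, 120 mm) in the collar's frame, same axes. The bore has 3.5 mm play all round the rod, so a carriage held centred drops 3.5 mm when let go. Bore and bend together leave about 2 mm play either side on the curve.
- bitcase: Bystander: closed grey and black case, 95 x 60 x 26 mm tall, inside the bend; origin under its centre.
- jar: Bystander: clear jar, 70 mm diameter, 100 mm tall; origin under its centre.
- bracket: Bystander: steel angle, 90 x 50 mm, 63 mm tall; origin under its foot's centre.
- driver: Bystander: screwdriver lying on the bench.
- wrench: Bystander: wrench lying on the bench.
Mind the look-alikes: they are no part of the job. Leave any orange look-alike of the carriage alone.

How it is judged (in metres and radians):
On the way, in this order (a step that is already met when the one before it is completed fails the run):
1. The carriage block stands upright on the mat, let go (horizontal distance between carriage_center and mat below 0.075 m and height (world z) of carriage_center between 0.028 and 0.045 m and angle between carriage's own z axis and vertical below 0.1 rad and contact force between the fingers and carriage below 0.1 N and linear speed of carriage below 0.03 m/s), for 0.1 s.
2. The carriage block is threaded on the straight end of the rod, before the bend's end (x of carriage_center in the frame of stand between 0.145 and 0.175 m and y of carriage_center in the frame of stand between -0.03 and 0.05 m and z of carriage_center in the frame of stand between 0.112 and 0.133 m and angle between the x axis of carriage and the y axis of stand, either way round below 0.3 rad), for 0.04 s.
3. The carriage block is pushed against the stop collar with more than 3 N (contact force between carriage and collar above 3 N and distance between carriage_center and home below 0.012 m), for 0.04 s.
At the end, for the whole second after the job is handed in: The carriage hangs at rest on the rod, let go, its centre within 6 mm of the home point at the collar, its bore within 0.15 rad of the rod's direction there, upright within 0.25 rad (distance between carriage_center and home below 0.006 m and angle between the x axis of carriage and the y axis of collar, either way round below 0.15 rad and angle between carriage's own z axis and vertical below 0.25 rad and linear speed of carriage below 0.02 m/s and contact force between the fingers and carriage below 0.1 N); the robot touches nothing.
It fails at once if The spacer block is moved by more than 25 mm (distance of spacer_center from where it was at the start of the episode above 0.025 m).
It fails at once if Another thing on the bench is moved by more than 30 mm (distance of any of bitcase, jar, bracket, driver, wrench from where it was at the start of the episode above 0.03 m).
It also fails if it takes over 64 s, if anything falls off the work surface, if the arm or the gripper's body presses on something with over 40 N, if the wrist force passes 120 N, or if a joint passes its speed limit or range.

## Working session

There is one attempt and no reset: what is moved stays moved. The work goes in short steps, Python scripts to look and compute and a tool call to move; the robot and the scene stay as the last step left them, time stands still between calls to the robot, and variables do not carry over. Pictures are saved under pics/ and viewed, and the job is handed in when it is done.

Besides the shell and the picture viewer there is one more tool, called as a command line: name --pt "numbers of a row" for each row, then --argument value for the rest. move_arm: Moves the arm, as the interface text tells. Its arguments: {"type":"object","properties":{"deltas":{"type":"array"},"grip":{"type":"number"},"newtons":{"type":"number"}},"required":["deltas"]}

```bash
ls; mkdir -p pics; python3 - <<'E'
from rig import ctrl, eyes, order
import cv2
s=ctrl.sense(); print(s)
for n in("scene","side","wrist"):
    im=eyes.capture(n); cv2.imwrite(f"pics/{n}0.png",im)
    p=eyes.camera_params(n); print(n,p)
E
```

```text
pics
{'time_s': 0.0, 'joints': array([-1.41840397e+00,  3.13436992e-01,  1.49844137e+00, -7.72285370e-06,
        1.33097833e+00, -2.23420262e-01]), 'dq': array([ 1.19134892e-04, -1.05180819e-03, -8.51472426e-04, -5.83054458e-05,
       -1.03848118e-03,  6.77059300e-04]), 'tau': array([-1.12334965e-03, -4.12267685e+01, -2.59745228e+01, -2.51963884e-04,
        4.10290013e-03, -6.15284932e-06]), 'eef_pos': array([ 192.62741344, -488.11171423,  230.74011209]), 'ee_rot': array([-6.31754571e-04,  9.82397126e-01,  1.86803337e-01,  1.86928351e-05]), 'force': array([-1.36716512, -0.33568306, -0.12166505]), 'wrist_torque': array([-0.03130982,  0.01612732, -0.03504383]), 'grip_width': 1.0014753144419444}
scene {'K': array([[367.60050492,   0.        , 251.98329569],
       [  0.        , 367.60050492, 194.30129955],
       [  0.        ,   0.        ,   1.        ]]), 'camera_from_world': array([[-5.34603266e-01,  8.45057789e-01, -8.75681954e-03,
         2.42446790e+02],
       [ 6.06520117e-01,  3.76441954e-01, -7.00303365e-01,
        -3.01319536e+02],
       [-5.88500379e-01, -3.79695653e
[... 493 characters left out ...]
      [ 6.22880048e-02,  7.58253654e-01, -6.48977350e-01,
         1.05703707e+03],
       [ 0.00000000e+00,  0.00000000e+00,  0.00000000e+00,
         1.00000000e+00]])}
wrist {'K': array([[319.25555633,   0.        , 251.1559668 ],
       [  0.        , 319.25555633, 188.8519271 ],
       [  0.        ,   0.        ,   1.        ]]), 'camera_from_world': array([[ 3.67685674e-01, -9.29950042e-01, -4.05956234e-04,
        -5.25437802e+02],
       [-8.90077443e-01, -3.52047147e-01,  2.89525392e-01,
        -3.80715132e+01],
       [-2.69387066e-01, -1.06093006e-01, -9.57170247e-01,
         3.78335039e+02],
       [ 0.00000000e+00,  0.00000000e+00,  0.00000000e+00,
         1.00000000e+00]])}
```

View pics/scene0.png

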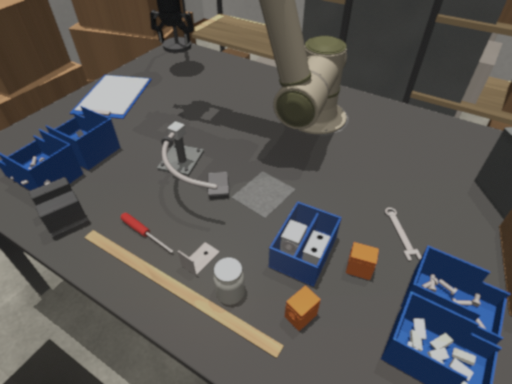

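View pics/side0.png

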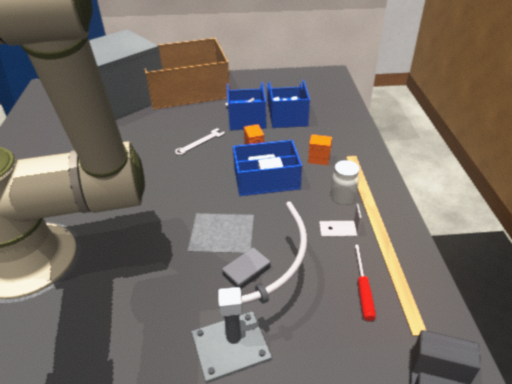

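View pics/wrist0.png

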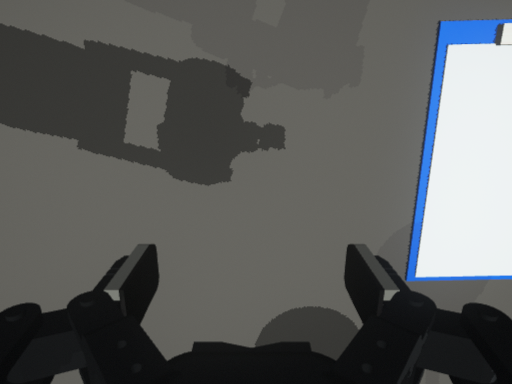

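```bash
python3 - <<'E'
import cv2
a=cv2.imread("pics/side0.png"); b=cv2.imread("pics/scene0.png")
cv2.imwrite("pics/c1.png",cv2.resize(a[130:250,180:340],None,fx=5,fy=5,interpolation=cv2.INTER_CUBIC))
cv2.imwrite("pics/c2.png",cv2.resize(a[195:384,185:335],None,fx=4,fy=3.17,interpolation=cv2.INTER_CUBIC)) if 0 else cv2.imwrite("pics/c2.png",cv2.resize(a[195:345,180:330],None,fx=4,fy=4,interpolation=cv2.INTER_CUBIC))
cv2.imwrite("pics/c3.png",cv2.resize(b[195:285,260:380],None,fx=6,fy=6,interpolation=cv2.INTER_CUBIC))
cv2.imwrite("pics/c4.png",cv2.resize(b[115:220,145:305],None,fx=5,fy=5,interpolation=cv2.INTER_CUBIC))
E
```

```text
(no output)
```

View pics/c1.png

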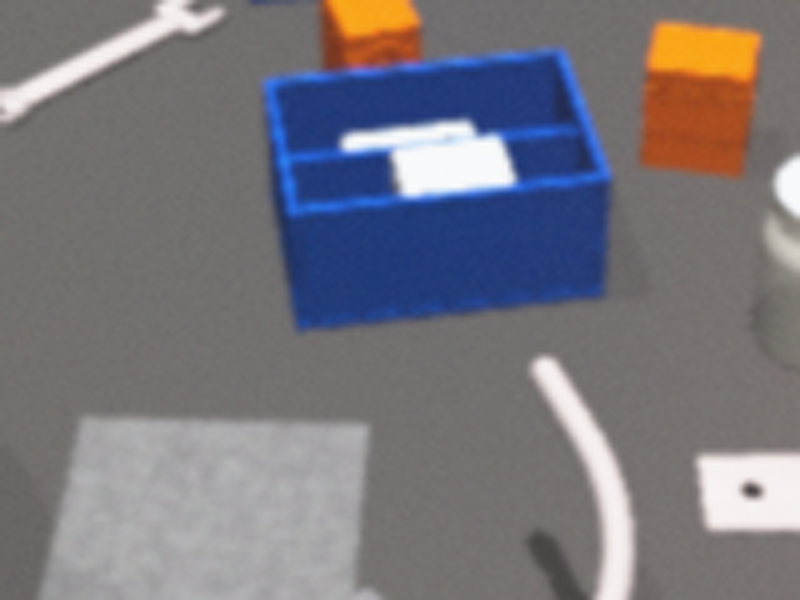

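View pics/c2.png

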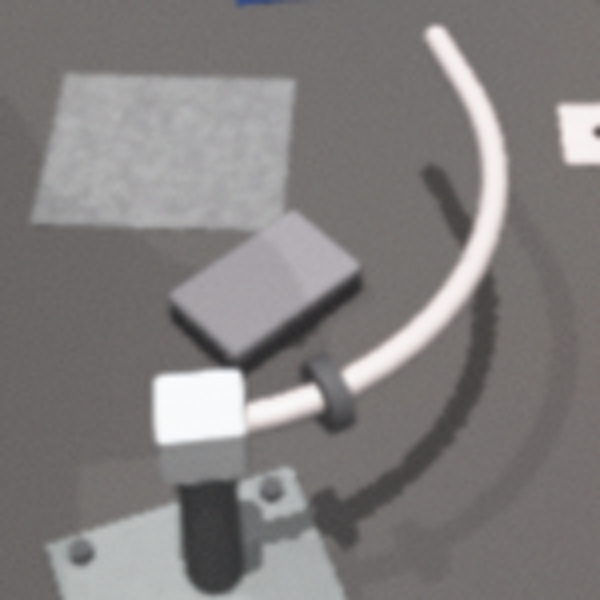

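View pics/c3.png

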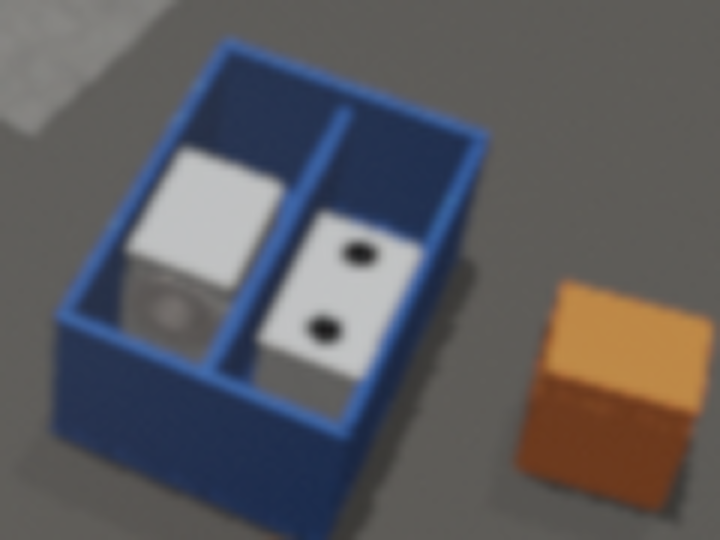

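View pics/c4.png

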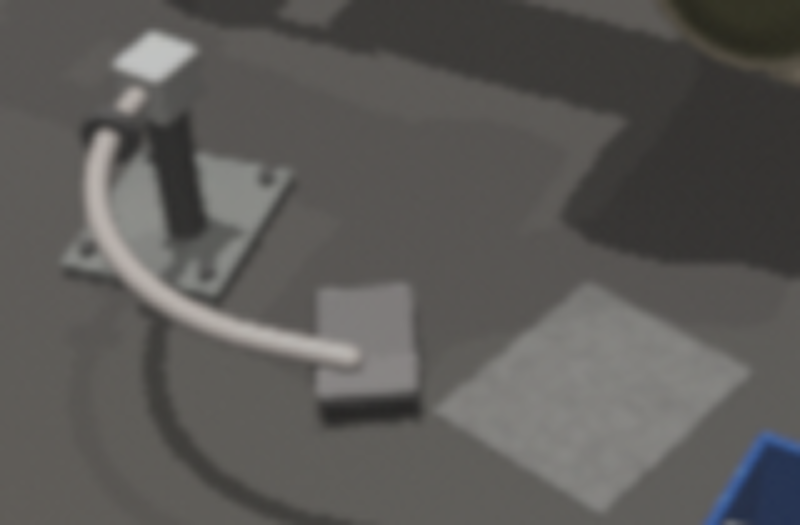

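```bash
cat > h.py <<'E'
import numpy as np, cv2
from scipy.optimize import least_squares
from rig import ctrl, eyes, order
CP={n:eyes.camera_params(n) for n in("scene","side")}
def proj(P,cp):
    P=np.atleast_2d(P); M=cp["camera_from_world"]
    c=P@M[:3,:3].T+M[:3,3]; u=c@cp["K"].T
    return u[:,:2]/u[:,2:]
def T(p,P):  # p=(x,y,yaw)
    P=np.atleast_2d(np.array(P,float)); c,s=np.cos(p[2]),np.sin(p[2])
    return np.c_[p[0]+c*P[:,0]-s*P[:,1],p[1]+s*P[:,0]+c*P[:,1],P[:,2]]
def unc(pts,s,off): return (np.array(pts,float)+.5)/s-.5+np.array(off)
def ray(px,cp,z):
    M=cp["camera_from_world"];R=M[:3,:3];o=-R.T@M[:3,3]
    d=R.T@np.linalg.solve(cp["K"],np.array([px[0],px[1],1.]))
    return o+d*(z-o[2])/d[2]
def fitpts(obs,p0):  # obs: list of (cp, objpts, px)
    f=lambda p:np.concatenate([(proj(T(p,o),c)-x).ravel() for c,o,x in obs])
    return least_squares(f,p0,loss="soft_l1",x_scale=[10,10,.1])
def rodpts():
    t=np.linspace(0,np.radians(104),150)
    st=np.c_[np.full(60,160.),np.linspace(45,0,60),np.full(60,130.)]
    return np.r_[st,np.c_[160*np.cos(t),-160*np.sin(t),np.full(150,130.)]]
def fitrod(obs,p0):  # obs: (cp, px list, tip px)
    R=rodpts()
    def f(p):
        r=[]
        for c,x,tip in obs:
            q=proj(T(p,R),c)
            a=x[:,None]-q[None]; i=(a**2).sum(-1).argmin(1)
            t=np.gradient(q,axis=0); n=np.c_[-t[:,1],t[:,0]]; n/=np.linalg.norm(n,axis=1)[:,None]
            r+=[(a[np.arange(len(x)),i]*n[i]).sum(1)]
            if tip is not None: r+=[(q[0]-tip)*1.]
        return np.concatenate(r)
    return least_squares(f,p0,loss="soft_l1",x_scale=[10,10,.1],diff_step=1e-4)
E
python3 - <<'E'
from h import *
S,Z=CP["side"],CP["scene"]
w,l,h=61.5,86,83
cor=lambda a,b,z:[[-a,-b,z],[a,-b,z],[a,b,z],[-a,b,z]]
sb=unc([(293,210),(608,178),(562,52),(268,80)],5,(180,130))
zb=unc([(228,42),(485,135),(345,435),(62,315)],6,(260,195))
p=ray(sb.mean(0),S,83); print("bin c side",p,"scene",ray(zb.mean(0),Z,83))
for q in sb: print(ray(q,S,83).round(0),end=" ")
print()
for q in zb: print(ray(q,Z,83).round(0),end=" ")
print()
zc=unc([(185,148),(283,185),(235,292),(128,250)],6,(260,195))
print("carr scene",[ray(q,Z,77).round(0) for q in zc], ray(zc.mean(0),Z,77))
zm=unc([(590,282),(750,372),(603,513),(437,410)],5,(145,115))
print("mat scene",[ray(q,Z,1).round(0) for q in zm], ray(zm.mean(0),Z,1))
sm=unc([(65,73),(295,80),(285,228),(32,222)],4,(180,195))
print("mat side",[ray(q,S,1).round(0) for q in sm], ray(sm.mean(0),S,1))
s_t=unc([(436,34)],4,(180,195))[0]; z_t=unc([(352,356)],5,(145,115))[0]
sr=unc([(470,85),(497,150),(497,200),(475,270),(425,335),(375,378),(280,410)],4,(180,195))
zr=unc([(290,347),(225,330),(160,293),(115,240),(97,185),(105,140)],5,(145,115))
print("rod side",[ray(q,S,130).round(0)[:2] for q in [s_t,*sr]]);print("rod scene",[ray(q,Z,130).round(0)[:2] for q in [z_t,*zr]])
sc=unc([(330,396)],4,(180,195))[0]; zc_=unc([(108,137)],5,(145,115))[0]
print("collar",ray(sc,S,130),ray(zc_,Z,130))
E
```

```text
bin c side [588.49834741 240.08950499  83.        ] scene [595.78149622 248.27472321  83.        ]
[510. 177.  83.] [677. 188.  83.] [668. 307.  83.] [501. 296.  83.] 
[512. 181.  83.] [503. 299.  83.] [670. 313.  83.] [679. 194.  83.] 
carr scene [array([572., 192.,  77.]), array([568., 237.,  77.]), array([628., 245.,  77.]), array([633., 198.,  77.])] [600.84787605 218.21710194  77.        ]
mat scene [array([378.,  -7.,   1.]), array([397., 119.,   1.]), array([543., 101.,   1.]), array([525., -26.,   1.])] [463.81339036  48.16040876   1.        ]
mat side [array([393., 119.,   1.]), array([542.,  98.,   1.]), array([528., -28.,   1.]), array([378.,  -9.,   1.])] [460.07259857  41.93339098   1.        ]
rod side [array([618.,  -7.]), array([631., -50.]), array([638., -99.]), array([ 633., -134.]), array([ 615., -178.]), array([ 586., -215.]), array([ 560., -238.]), array([ 515., -251.])]
rod scene [array([616.,  -9.]), array([628., -41.]), array([636., -78.]), array([ 632., -126.]), array([ 611., -176.]), array([ 580., -217.]), array([ 546., -242.])]
collar [ 538.62813804 -245.84290627  130.        ] [ 542.54789013 -241.93854979  130.        ]
```

```bash
python3 - <<'E'
from h import *
S,Z=CP["side"],CP["scene"]
cor=lambda a,b,z:np.array([[-a,-b,z],[a,-b,z],[a,b,z],[-a,b,z]],float)
sb=unc([(293,210),(608,178),(562,52),(268,80)],5,(180,130))
zb=unc([(62,315),(228,42),(485,135),(345,435)],6,(260,195))
B=cor(86,61.5,83)
zb=zb[[1,0,3,2]]
r=fitpts([(S,B,sb),(Z,B,zb)],[590,243,.07]); print("bin",r.x,r.fun.round(1))
zc=unc([(185,148),(128,250),(235,292),(283,185)],6,(260,195))
r=fitpts([(Z,cor(30,23,77),zc)],[600,218,.07]); print("carr",r.x,r.fun.round(1))
zm=unc([(437,410),(603,513),(750,372),(590,282)],5,(145,115))[[3,0,1,2]]
sm=unc([(65,73),(295,80),(285,228),(32,222)],4,(180,195))[[3,2,1,0]]
M=cor(75,65,1)
r=fitpts([(S,M,sm),(Z,M,zm)],[460,45,-.13]); print("mat",r.x,r.fun.round(1))
s_t=unc([(433,28)],4,(180,195))[0]; z_t=unc([(357,357)],5,(145,115))[0]
sr=unc([(470,85),(497,150),(497,200),(475,270),(425,335),(375,378),(280,410)],4,(180,195))
zr=unc([(290,347),(225,330),(160,293),(115,240),(97,185),(105,140)],5,(145,115))
for o in ([(S,sr,s_t)],[(Z,zr,z_t)],[(S,sr,s_t),(Z,zr,z_t)]):
  r=fitrod(o,[480,-90,.3]); print("stand",r.x,r.fun.round(2)); p=r.x
  print(" tip",T(p,[[160,45,130]]).round(1), "rod dir -y", -np.sin(p[2])*-1, -np.cos(p[2]))
for c,n in((np.array([538.6,-245.8]),'side'),(np.array([542.5,-241.9]),'scene'),(np.array([540.6,-243.9]),'mean')):
  d=c-p[:2]; a=np.arctan2(d[1],d[0]); print("collar",n,np.hypot(*d),a,"angle in stand deg",np.degrees(a-p[2]))
E
```

```text
bin [5.89805933e+02 2.45351424e+02 7.60632808e-02] [-0.5 -0.   1.1 -0.6  0.6 -1.2 -0.5 -0.8 -0.6 -1.3 -1.5 -0.2  0.2  0.3
  1.1 -0.7]
carr [6.00254497e+02 2.17979463e+02 1.09744127e-01] [-0.3  0.3  0.1  0.  -0.2 -0.4  0.4  0.1]
mat [ 4.60312912e+02  4.57705471e+01 -1.25120817e-01] [ 0.1  0.  -0.5 -0.   0.2 -0.8  0.3 -0.3 -0.5 -0.4 -0.9 -0.  -0.   0.
  0.7 -0.6]
stand [ 4.78015492e+02 -9.68215028e+01  3.21912894e-01] [ 0.07  0.03  0.48  0.27 -0.18 -1.47  0.45 -0.34  0.45]
 tip [[615.6  -3.5 130. ]] rod dir -y 0.3163817703537117 -0.948631949381767
stand [ 4.75420098e+02 -9.55279070e+01  2.91650372e-01] [-0.5  -0.36  0.31  0.82 -0.1  -0.62 -0.02  0.07]
 tip [[615.7  -6.4 130. ]] rod dir -y 0.2875332939459373 -0.9577706431461549
stand [ 4.77281746e+02 -9.66450373e+01  3.09844368e-01] [-0.2  -0.32  0.11 -0.09 -0.48 -1.72  0.29 -0.09  0.88 -0.13  0.14  0.97
  1.6   0.62 -0.06  0.37  0.32]
 tip [[615.9  -5.  130. ]] rod dir -y 0.30491041917723793 -0.9523810352359822
collar side 161.2672661931797 -1.180754039553327 angle in stand deg -85.40499770207633
collar scene 159.2244479202797 -1.1487813283238808 angle in stand deg -83.57309628903853
collar mean 160.2910643239868 -1.1647061788435942 angle in stand deg -84.48552301319484
```

```bash
cat >> h.py <<'E'
def toolyaw(q=None):
    q=ctrl.sense()["ee_rot"] if q is None else q
    from scipy.spatial.transform import Rotation as R
    m=R.from_quat([q[1],q[2],q[3],q[0]]).as_matrix()
    return m
def to(target,theta=None):
    s=ctrl.sense(); m=toolyaw(s["ee_rot"])
    d=np.array(target,float)-s["eef_pos"]
    th=np.arctan2(m[1,1],m[0,1])
    print("t",round(s["time_s"],2),"tcp",s["eef_pos"].round(1),"th",round(th,4),"tilt(mrad)",(m[:2,2]*1000).round(1),"F",s["force"].round(1),"g",round(float(s["grip_width"])*85.4,1))
    print(" world d",d.round(1)," in tool cm",(m.T@d/10).round(3))
    if theta is not None:
        dt=(theta-th+np.pi/2)%np.pi-np.pi/2
        print(" turn tool-z deg",round(-np.degrees(dt),2))
        # shift expressed in tool frame after turn
        c,s_=np.cos(th+dt),np.sin(th+dt)
        print(" after turn tool cm",np.array([d@[-s_,c,0],d@[c,s_,0],-d[2]]).round(1)/10)
E
python3 - <<'E'
from h import *
to([600,217,230],0.09)
cp=eyes.camera_params("wrist"); M=cp["camera_from_world"]; o=-M[:3,:3].T@M[:3,3]
s=ctrl.sense(); m=toolyaw()
print("cam in tool",m.T@(o-s["eef_pos"]), (m.T@M[:3,:3].T).round(3))
E
```

```text
t 0.15 tcp [ 192.6 -488.2  230.9] th -1.195 tilt(mrad) [-0.1  1. ] F [-0.1 -0.8 -0.4] g 85.0
 world d [407.4 705.2  -0.9]  in tool cm [ 63.773 -50.648   0.15 ]
 turn tool-z deg -73.63
 after turn tool cm [66.57 46.91  0.09]
cam in tool [  73.48044782    0.59005894 -142.04688975] [[ 0.001 -0.957 -0.29 ]
 [ 1.     0.001  0.001]
 [-0.001 -0.29   0.957]]
```

move_arm --pt "0 0 0 0 0 -7.36" --pt "0 0 0 0 0 -7.36" --pt "0 0 0 0 0 -7.36" --pt "0 0 0 0 0 -7.36" --pt "0 0 0 0 0 -7.36" --pt "0 0 0 0 0 -7.36" --pt "0 0 0 0 0 -7.36" --pt "0 0 0 0 0 -7.36" --pt "0 0 0 0 0 -7.36" --pt "0 0 0 0 0 -7.36" --grip 8.54

```text
time_s: 1.15
eef_pos: [192.6, -488.2, 231.0]
ee_rot: [-0.0, 0.673, 0.74, 0.0]
force: [0.5, -0.5, 0.5]
grip_width: 0.996
```

move_arm --pt "3.3 2.3 0 0 0 0" --pt "3.3 2.3 0 0 0 0" --pt "3.3 2.3 0 0 0 0" --pt "3.3 2.3 0 0 0 0" --pt "3.3 2.3 0 0 0 0" --pt "3.3 2.3 0 0 0 0" --pt "3.3 2.3 0 0 0 0" --pt "3.3 2.3 0 0 0 0" --pt "3.3 2.3 0 0 0 0" --pt "3.3 2.3 0 0 0 0"

```text
time_s: 2.15
eef_pos: [392.7, -137.5, 231.3]
ee_rot: [0.0, 0.675, 0.738, 0.0]
force: [0.1, -0.6, -0.6]
grip_width: 1.0
```

move_arm --pt "3.3 2.3 0 0 0 0" --pt "3.3 2.3 0 0 0 0" --pt "3.3 2.3 0 0 0 0" --pt "3.3 2.3 0 0 0 0" --pt "3.3 2.3 0 0 0 0" --pt "3.3 2.3 0 0 0 0" --pt "3.3 2.3 0 0 0 0" --pt "3.3 2.3 0 0 0 0" --pt "3.3 2.3 0 0 0 0" --pt "0 0 0 0 0 0"

```text
time_s: 3.15
eef_pos: [572.6, 178.6, 230.0]
ee_rot: [-0.001, 0.673, 0.739, -0.0]
force: [-1.1, -0.2, -0.2]
grip_width: 0.997
```

```bash
python3 - <<'E'
from h import *
to([600,217,230],0.09)
cp=eyes.camera_params("wrist"); np.save("pics/w1.npy",cp,allow_pickle=True)
im=eyes.capture("wrist"); cv2.imwrite("pics/w1.png",im)
E
```

```text
t 3.15 tcp [572.6 178.6 230. ] th 0.0932 tilt(mrad) [-1.   0.7] F [-1.1 -0.2 -0.2] g 85.2
 world d [27.4 38.4 -0. ]  in tool cm [3.566 3.089 0.005]
 turn tool-z deg 0.18
 after turn tool cm [3.58 3.08 0.  ]
```

View pics/w1.png

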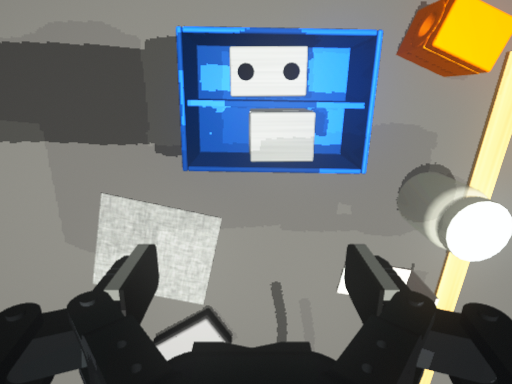

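```bash
python3 - <<'E'
import cv2
a=cv2.imread("pics/w1.png")
cv2.imwrite("pics/w1c.png",cv2.resize(a[85:185,230:340],None,fx=6,fy=6,interpolation=cv2.INTER_CUBIC))
cv2.imwrite("pics/w1d.png",cv2.resize(a[15:185,165:395],None,fx=3.4,fy=3.4,interpolation=cv2.INTER_CUBIC))
E
```

```text
(no output)
```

View pics/w1c.png

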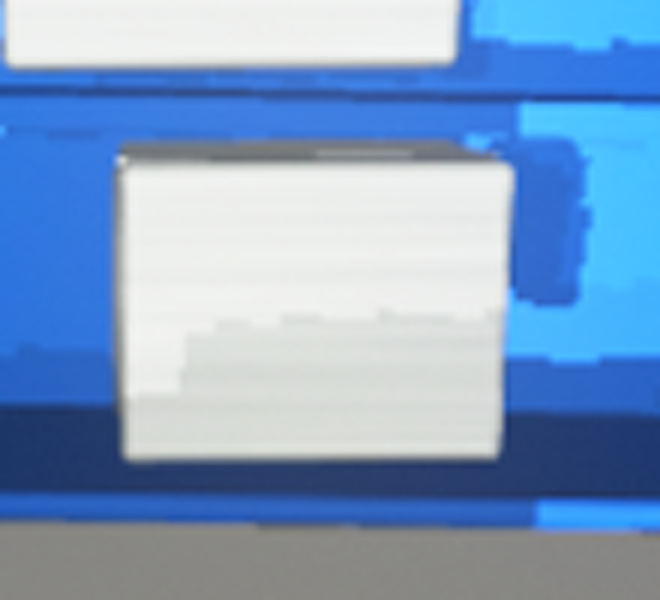

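View pics/w1d.png

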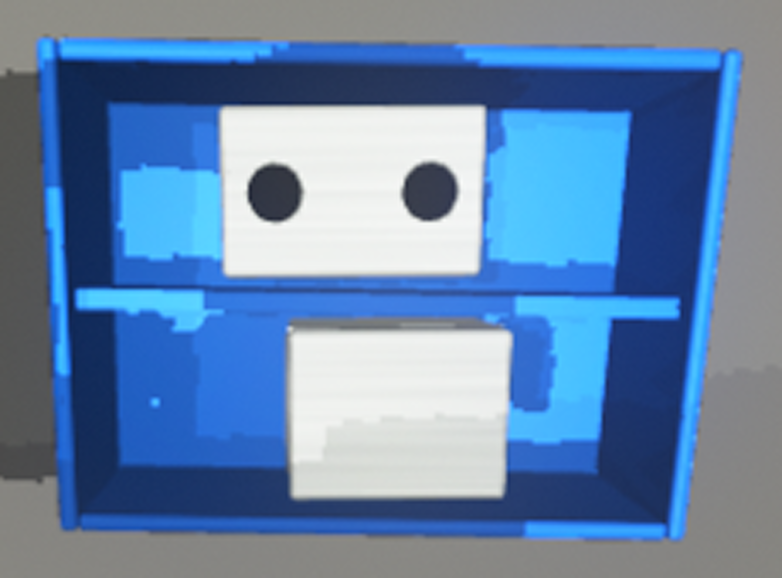

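```bash
python3 - <<'E'
from h import *
cp=np.load("pics/w1.npy",allow_pickle=True).item()
o=np.array([[-30,23,77],[30,23,77],[30,-23,77],[-30,-23,77.]])
px=unc([(122,163),(512,167),(500,459),(125,460)],6,(230,85))
r=fitpts([(cp,o,px)],[600,217,.09]); print("carr",r.x,r.fun.round(1))
print([ray(q,cp,77).round(1)[:2] for q in px])
# bin rim
b=np.array([[-86,61.5,83],[86,61.5,83],[86,-61.5,83],[-86,-61.5,83.]])
pb=unc([(38,40),(740,52),(685,540),(62,527)],3.4,(165,15))
r=fitpts([(cp,b,pb)],[590,245,.08]); print("bin",r.x,r.fun.round(1)); print("lane ctr",T(r.x,[[0,-29.5,0]]))
# mat
pm=np.array([(102,194),(220,217),(205,303),(93,283)],float)
m=np.array([[-75,65,1],[75,65,1],[75,-65,1],[-75,-65,1.]])
r=fitpts([(cp,m,pm)],[460,46,-.12]); print("mat",r.x,r.fun.round(1))
E
```

```text
carr [5.97547579e+02 2.14588035e+02 9.47661900e-02] [-0.5 -0.2  1.2 -0.9  0.3  0.6 -0.9  0.5]
[array([566. , 234.5]), array([624.3, 239.4]), array([629.2, 195.1]), array([570.6, 189.4])]
bin [5.88992067e+02 2.42860284e+02 7.89350303e-02] [-0.9 -0.6  2.1 -0.7  0.4  1.  -0.8  2.1]
lane ctr [[591.31823326 213.45213935   0.        ]]
mat [ 4.60831763e+02  4.38807875e+01 -1.14725464e-01] [-1.3 -1.   1.7 -0.2 -0.6  0.7  0.5  0.8]
```

move_arm --pt "0.84 0.72 0 0 0 0" --pt "0.84 0.72 0 0 0 0" --pt "0.84 0.72 0 0 0 0" --pt "0.84 0.72 0 0 0 0.2" --pt "0 0 2 0 0 0" --pt "0 0 3 0 0 0" --pt "0 0 3 0 0 0" --pt "0 0 2 0 0 0" --pt "0 0 1 0 0 0" --pt "0 0 0 0 0 0"

```text
time_s: 4.2
eef_pos: [597.0, 210.4, 120.5]
ee_rot: [-0.001, 0.676, 0.737, -0.001]
force: [-0.1, 0.1, -0.1]
grip_width: 0.999
```

```bash
python3 - <<'E'
from h import *
to([598,215,32],0.09)
cp=eyes.camera_params("wrist"); np.save("pics/w2.npy",cp,allow_pickle=True)
im=eyes.capture("wrist"); cv2.imwrite("pics/w2.png",cv2.resize(im,None,fx=1.5,fy=1.5))
E
```

```text
t 4.2 tcp [597.  210.4 120.5] th 0.0853 tilt(mrad) [-2.2 -0.5] F [-0.1  0.1 -0.1] g 85.4
 world d [  1.    4.6 -88.5]  in tool cm [0.451 0.161 8.845]
 turn tool-z deg -0.27
 after turn tool cm [0.45 0.14 8.85]
```

View pics/w2.png

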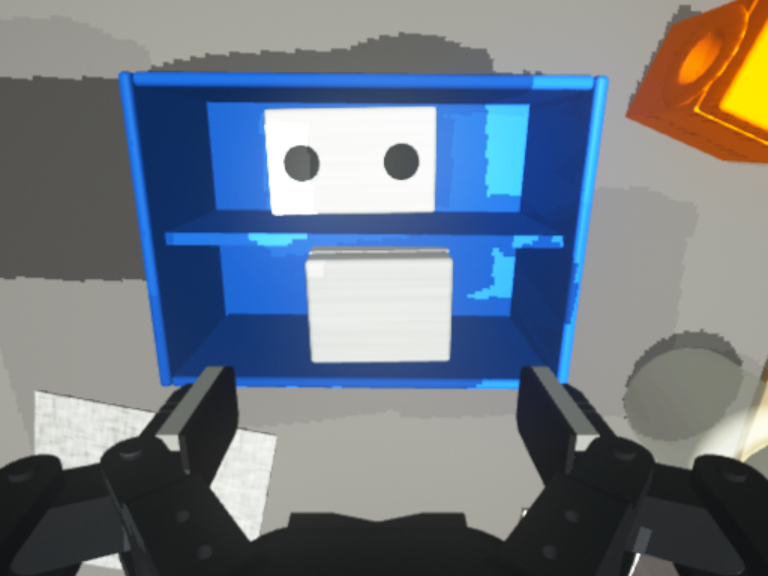

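```bash
python3 - <<'E'
from h import *
cp=np.load("pics/w2.npy",allow_pickle=True).item()
o=np.array([[-30,23,77],[30,23,77],[30,-23,77],[-30,-23,77.]])
px=unc([(307,260),(452,259),(449,360),(312,361)],1.5,(0,0))
r=fitpts([(cp,o,px)],[600,217,.09]); print("carr",r.x,r.fun.round(1))
b=np.array([[-86,61.5,83],[86,61.5,83],[86,-61.5,83],[-86,-61.5,83.]])
pb=unc([(120,72),(606,77),(569,386),(162,385)],1.5,(0,0))
r=fitpts([(cp,b,pb)],[590,245,.08]); print("bin",r.x,r.fun.round(1)); print("lane ctr",T(r.x,[[0,-29.5,0]]))
to([598,215,32],0.08)
E
```

```text
carr [5.97645295e+02 2.14986989e+02 9.50499015e-02] [-1.8 -0.8  1.9 -1.   1.2  1.7 -1.3  1.7]
bin [5.89661777e+02 2.42964504e+02 7.71142221e-02] [-1.9 -0.4  5.8 -0.6  0.6  4.5 -0.8  2.7]
lane ctr [[591.93439269 213.55217332   0.        ]]
t 4.25 tcp [597.6 210.7 121.8] th 0.0855 tilt(mrad) [ 0.2 -0. ] F [ 0.6 -0.   0.7] g 85.3
 world d [  0.4   4.3 -89.8]  in tool cm [0.424 0.071 8.981]
 turn tool-z deg 0.31
 after turn tool cm [0.42 0.07 8.98]
```

move_arm --pt "0.38 0.05 0 0 0 0" --pt "0 0 1 0 0 -0.4" --pt "0 0 1 0 0 0" --pt "0 0 1 0 0 0" --pt "0 0 1.5 0 0 0" --pt "0 0 1.5 0 0 0" --pt "0 0 1.5 0 0 0" --pt "0 0 1 0 0 0" --pt "0 0 0.5 0 0 0" --pt "0 0 0 0 0 0"

```text
time_s: 5.25
eef_pos: [597.5, 215.0, 30.6]
ee_rot: [-0.0, 0.673, 0.739, -0.0]
force: [0.5, -0.3, -0.3]
grip_width: 0.998
```

```bash
python3 - <<'E'
from h import *
to([598,215,32],0.08)
im=eyes.capture("wrist"); cv2.imwrite("pics/w3.png",cv2.resize(im,None,fx=1.5,fy=1.5))
E
```

```text
t 5.25 tcp [597.5 215.   30.6] th 0.0931 tilt(mrad) [-1.  -0.2] F [ 0.5 -0.3 -0.3] g 85.3
 world d [ 0.5 -0.   1.4]  in tool cm [-0.008  0.053 -0.139]
 turn tool-z deg 0.75
 after turn tool cm [-0.01  0.05 -0.14]
```

View pics/w3.png

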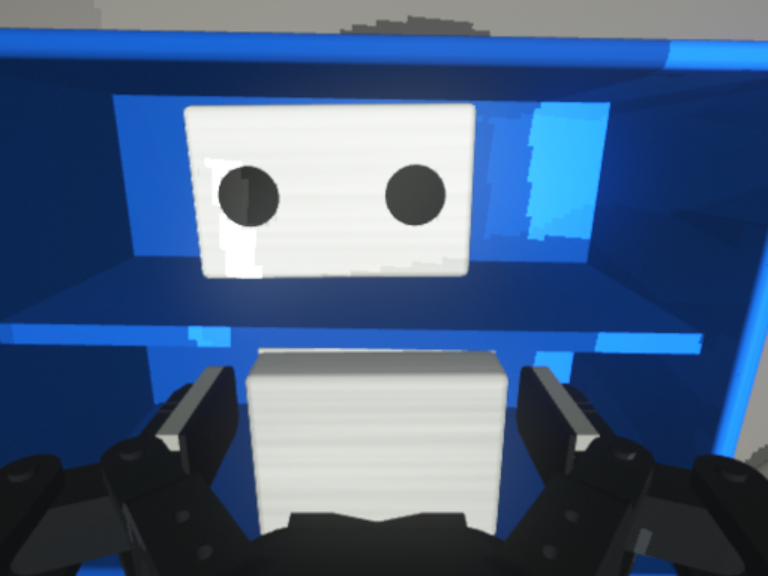

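move_arm --pt "0 0 0 0 0 0" --pt "0 0 0 0 0 0" --pt "0 0 0 0 0 0" --pt "0 0 0 0 0 0" --pt "0 0 0 0 0 0" --pt "0 0 0 0 0 0" --pt "0 0 0 0 0 0" --pt "0 0 0 0 0 0" --pt "0 0 0 0 0 0" --pt "0 0 0 0 0 0" --grip 5.0 --newtons 60

```text
time_s: 6.3
eef_pos: [598.2, 215.2, 32.3]
ee_rot: [0.0, 0.673, 0.739, 0.001]
force: [-1.3, -0.9, 5.3]
grip_width: 0.715
```

move_arm --pt "0 0 -0.5 0 0 0" --pt "0 0 -1 0 0 0" --pt "0 0 -1 0 0 0" --pt "0 0 -1.5 0 0 0" --pt "0 0 -1.5 0 0 0" --pt "0 0 -1.5 0 0 0" --pt "0 0 -1.5 0 0 0" --pt "0 0 -1.5 0 0 0" --pt "0 0 -1 0 0 0" --pt "0 0 0 0 0 0"

```text
time_s: 7.3
eef_pos: [598.3, 215.2, 143.3]
ee_rot: [0.001, 0.673, 0.739, 0.001]
force: [0.4, -0.5, -3.9]
grip_width: 0.715
```

```bash
python3 - <<'E'
from h import *
to([461,50,150],-1.26)
im=eyes.capture("wrist"); cv2.imwrite("pics/w4.png",cv2.resize(im,None,fx=1.5,fy=1.5))
im=eyes.capture("side"); cv2.imwrite("pics/s4.png",cv2.resize(im[60:260,130:400],None,fx=2.8,fy=2.8))
E
```

```text
t 7.3 tcp [598.3 215.2 143.3] th 0.0931 tilt(mrad) [3.1 0.5] F [ 0.4 -0.5 -3.9] g 61.0
 world d [-137.3 -165.2    6.7]  in tool cm [-15.173 -15.207  -0.719]
 turn tool-z deg 77.53
 after turn tool cm [-18.13  11.53  -0.67]
```

View pics/w4.png

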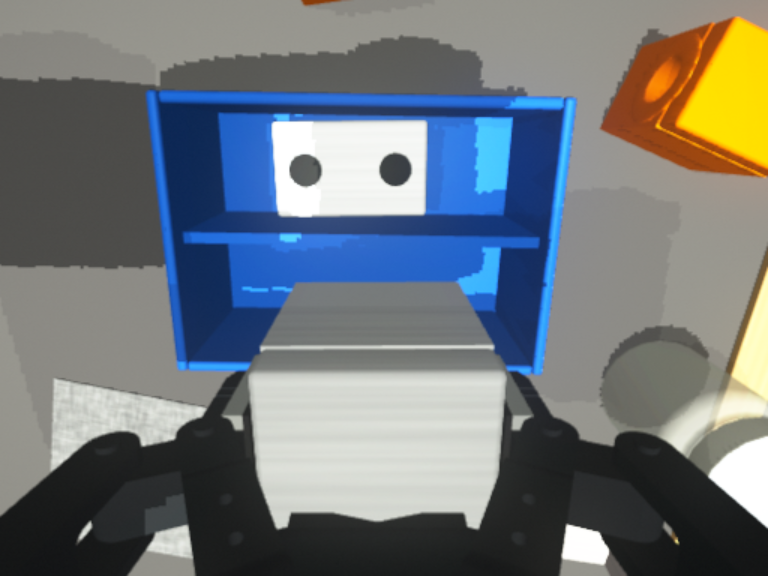

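View pics/s4.png

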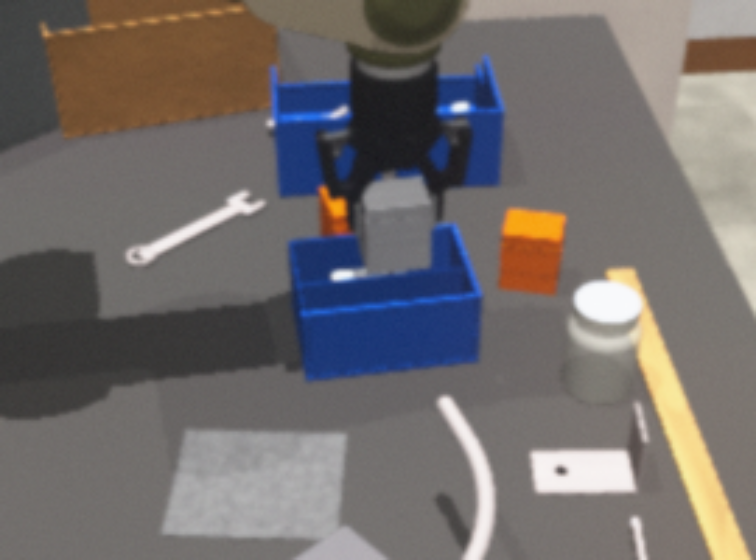

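move_arm --pt "-1.5 -1.5 -0.1 0 0 0" --pt "-1.5 -1.5 -0.1 0 0 0" --pt "-1.5 -1.5 -0.1 0 0 0" --pt "-1.5 -1.5 0 0 0 0" --pt "-1.5 -1.5 0 0 0 0" --pt "-1.5 -1.5 0 0 0 0" --pt "-1.5 -1.5 0 0 0 0" --pt "-1.5 -1.5 0 0 0 0" --pt "-1.5 -1.5 0 0 0 0" --pt "-1.2 -1.7 0 0 0 0"

```text
time_s: 8.4
eef_pos: [459.1, 53.9, 143.7]
ee_rot: [-0.0, 0.674, 0.739, -0.0]
force: [-0.2, -1.1, -3.7]
grip_width: 0.715
```

move_arm --pt "0 0 0 0 0 4" --pt "0 0 0 0 0 8.3" --pt "0 0 0 0 0 8.3" --pt "0 0 0 0 0 8.3" --pt "0 0 0 0 0 8.3" --pt "0 0 0 0 0 8.3" --pt "0 0 0 0 0 8.3" --pt "0 0 0 0 0 8.3" --pt "0 0 0 0 0 8.3" --pt "0 0 0 0 0 7"

```text
time_s: 9.4
eef_pos: [459.6, 54.6, 143.7]
ee_rot: [-0.0, 0.988, 0.153, -0.001]
force: [-0.3, 0.0, -3.3]
grip_width: 0.714
```

```bash
python3 - <<'E'
from h import *
to([461,52,28],-1.26)
cp=eyes.camera_params("wrist"); np.save("pics/w5.npy",cp,allow_pickle=True)
im=eyes.capture("wrist"); cv2.imwrite("pics/w5.png",cv2.resize(im,None,fx=1.5,fy=1.5))
E
```

```text
t 9.4 tcp [459.6  54.6 143.7] th -1.2635 tilt(mrad) [-1.3  0.2] F [-0.3  0.  -3.3] g 61.0
 world d [   1.4   -2.6 -115.7]  in tool cm [ 0.067  0.3   11.571]
 turn tool-z deg -0.2
 after turn tool cm [ 0.05  0.29 11.57]
```

View pics/w5.png

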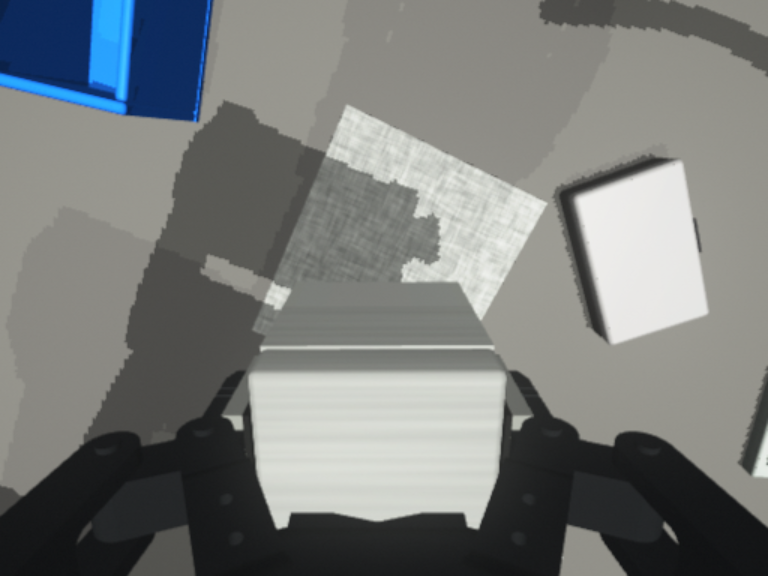

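```bash
python3 - <<'E'
from h import *
cp=np.load("pics/w5.npy",allow_pickle=True).item()
for p in((575,195),(612,343),(708,313),(682,160)): print(ray(np.array(p)/1.5,cp,26).round(0))
for p in((347,105),(547,205)): print(ray(np.array(p)/1.5,cp,1).round(0))
E
```

```text
[534. -34.  26.]
[462. -91.  26.]
[ 496. -135.   26.]
[568. -80.  26.]
[542.  97.   1.]
[524. -31.   1.]
```

move_arm --pt "0 0.2 2 0 0 0" --pt "0 0 2 0 0 0" --pt "0 0 2 0 0 0" --pt "0 0 2 0 0 0" --pt "0 0 1.5 0 0 0" --pt "0 0 1 0 0 0" --pt "0 0 0.4 0 0 0" --pt "0 0 0.2 0 0 0" --pt "0 0 0.2 0 0 0" --pt "0 0 0 0 0 0"

```text
time_s: 10.45
eef_pos: [460.8, 52.7, 31.6]
ee_rot: [0.0, 0.988, 0.156, 0.0]
force: [0.4, -1.1, -3.7]
grip_width: 0.716
```

move_arm --pt "0 0 0.1 0 0 0" --pt "0 0 0.1 0 0 0" --pt "0 0 0.1 0 0 0" --pt "0 0 0.1 0 0 0" --pt "0 0 0 0 0 0" --pt "0 0 0 0 0 0" --pt "0 0 0 0 0 0" --pt "0 0 0 0 0 0" --pt "0 0 0 0 0 0" --pt "0 0 0 0 0 0"

```text
time_s: 11.45
eef_pos: [460.7, 52.7, 27.3]
ee_rot: [-0.0, 0.988, 0.156, 0.0]
force: [-0.0, 0.2, -3.6]
grip_width: 0.718
```

move_arm --pt "0 0 0.1 0 0 0" --pt "0 0 0 0 0 0" --pt "0 0 0.05 0 0 0" --pt "0 0 0 0 0 0" --pt "0 0 0 0 0 0" --pt "0 0 0 0 0 0" --pt "0 0 0 0 0 0" --pt "0 0 0 0 0 0" --pt "0 0 0 0 0 0" --pt "0 0 0 0 0 0"

```text
time_s: 12.45
eef_pos: [460.7, 52.7, 27.2]
ee_rot: [0.0, 0.988, 0.156, 0.0]
force: [-7.8, 0.7, 18.2]
grip_width: 0.717
```

move_arm --pt "0 0 -0.08 0 0 0" --pt "0 0 0 0 0 0" --pt "0 0 0 0 0 0" --pt "0 0 0 0 0 0" --pt "0 0 0 0 0 0" --pt "0 0 0 0 0 0" --pt "0 0 0 0 0 0" --pt "0 0 0 0 0 0" --pt "0 0 0 0 0 0" --pt "0 0 0 0 0 0"

```text
time_s: 13.45
eef_pos: [460.7, 52.7, 27.3]
ee_rot: [0.0, 0.988, 0.156, 0.0]
force: [-3.9, 1.5, 8.8]
grip_width: 0.713
```

move_arm --pt "0 0 0 0 0 0" --pt "0 0 0 0 0 0" --pt "0 0 0 0 0 0" --pt "0 0 0 0 0 0" --pt "0 0 0 0 0 0" --pt "0 0 0 0 0 0" --pt "0 0 0 0 0 0" --pt "0 0 0 0 0 0" --pt "0 0 0 0 0 0" --pt "0 0 0 0 0 0" --grip 8.54

```text
time_s: 14.45
eef_pos: [460.6, 52.7, 26.6]
ee_rot: [-0.0, 0.988, 0.156, -0.0]
force: [0.1, -0.8, -0.4]
grip_width: 1.003
```

move_arm --pt "0 0 -0.5 0 0 0" --pt "0 0 -1 0 0 0" --pt "0 0 -1.5 0 0 0" --pt "0 0 -2 0 0 0" --pt "0 0 -2 0 0 0" --pt "0 0 -2 0 0 0" --pt "0 0 -2 0 0 0" --pt "0 0 -1 0 0 0" --pt "0 0 0 0 0 0" --pt "0 0 0 0 0 0"

```text
time_s: 15.45
eef_pos: [460.3, 52.7, 146.1]
ee_rot: [-0.0, 0.988, 0.156, -0.0]
force: [-0.1, 1.2, -0.2]
grip_width: 1.001
```

```bash
python3 - <<'E'
from h import *
to([461,52,28],0.31)
cp=eyes.camera_params("wrist"); np.save("pics/w6.npy",cp,allow_pickle=True)
im=eyes.capture("wrist"); cv2.imwrite("pics/w6.png",cv2.resize(im,None,fx=1.5,fy=1.5))
im=eyes.capture("side"); cv2.imwrite("pics/s6.png",cv2.resize(im[130:330,100:370],None,fx=2.8,fy=2.8))
E
```

```text
t 15.45 tcp [460.3  52.7 146.1] th -1.2579 tilt(mrad) [-0.7  0.1] F [-0.1  1.2 -0.2] g 85.5
 world d [   0.7   -0.7 -118.1]  in tool cm [ 0.054  0.092 11.814]
 turn tool-z deg -89.83
 after turn tool cm [-0.09  0.05 11.81]
```

View pics/w6.png

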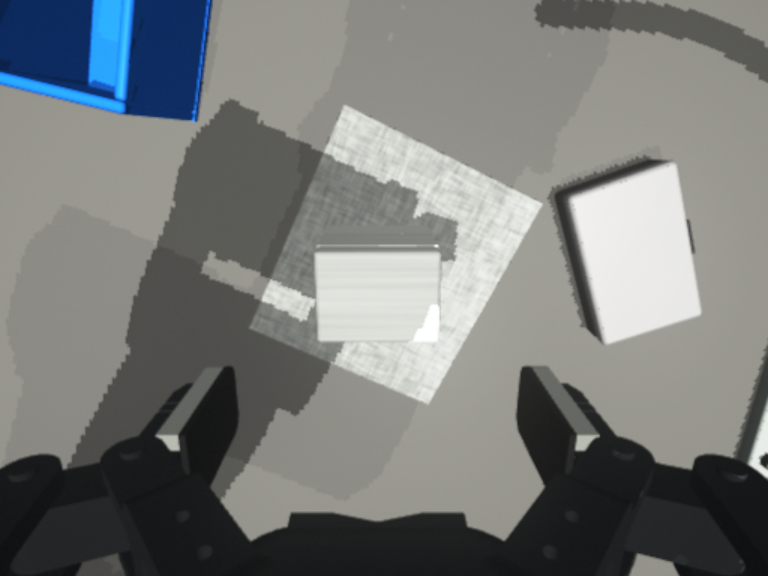

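View pics/s6.png

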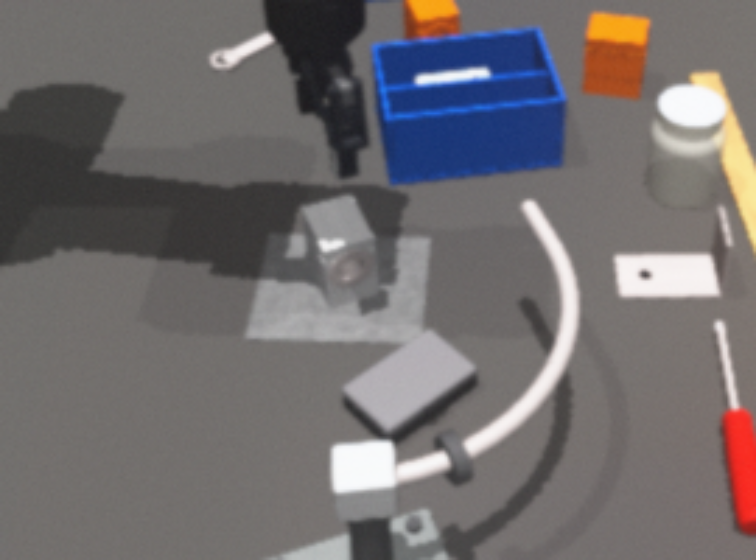

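```bash
python3 - <<'E'
from h import *
cp=np.load("pics/w6.npy",allow_pickle=True).item()
o=np.array([[-30,23,72],[30,23,72],[30,-23,72],[-30,-23,72.]])
px=unc([(315,251),(440,250),(440,341),(318,342)],1.5,(0,0))
r=fitpts([(cp,o,px)],[460,52,-1.26]); print("carr",r.x,r.fun.round(1))
E
```

```text
carr [461.83965504  51.674075    -1.24743242] [-1.3 -0.1  2.  -0.3  0.1  0.3 -0.2  0.3]
```

move_arm --pt "0 0 0 0 0 -8.5" --pt "0 0 0 0 0 -8.5" --pt "0 0 0 0 0 -8.5" --pt "0 0 0 0 0 -8.5" --pt "0 0 0 0 0 -8.5" --pt "0 0 0 0 0 -8.5" --pt "0 0 0 0 0 -8.5" --pt "0 0 0 0 0 -8.5" --pt "0 0 0 0 0 -8.5" --pt "0 0 0 0 0 -8.5"

```text
time_s: 16.55
eef_pos: [460.3, 52.7, 145.8]
ee_rot: [-0.001, 0.621, 0.784, -0.0]
force: [-0.6, 0.1, -0.2]
grip_width: 0.999
```

move_arm --pt "0 0 0 0 0 -5" --pt "0 0 0 0 0 0" --pt "0 0 0 0 0 0" --pt "0 0 1 0 0 0" --pt "0 0 1 0 0 0" --pt "0 0 1 0 0 0" --pt "0 0 1 0 0 0" --pt "0 0 1 0 0 0" --pt "0 0 0 0 0 0" --pt "0 0 0 0 0 0"

```text
time_s: 17.55
eef_pos: [460.7, 52.7, 96.5]
ee_rot: [-0.0, 0.588, 0.809, -0.0]
force: [0.2, -0.7, 0.6]
grip_width: 0.998
```

```bash
python3 - <<'E'
from h import *
to([461.5,52,28],0.316)
cp=eyes.camera_params("wrist"); np.save("pics/w7.npy",cp,allow_pickle=True)
im=eyes.capture("wrist"); cv2.imwrite("pics/w7.png",cv2.resize(im,None,fx=1.5,fy=1.5))
E
```

```text
t 17.55 tcp [460.7  52.7  96.5] th 0.3129 tilt(mrad) [-0.2  0. ] F [ 0.2 -0.7  0.6] g 85.2
 world d [  0.8  -0.7 -68.5]  in tool cm [-0.091  0.059  6.85 ]
 turn tool-z deg -0.18
 after turn tool cm [-0.09  0.06  6.85]
```

View pics/w7.png

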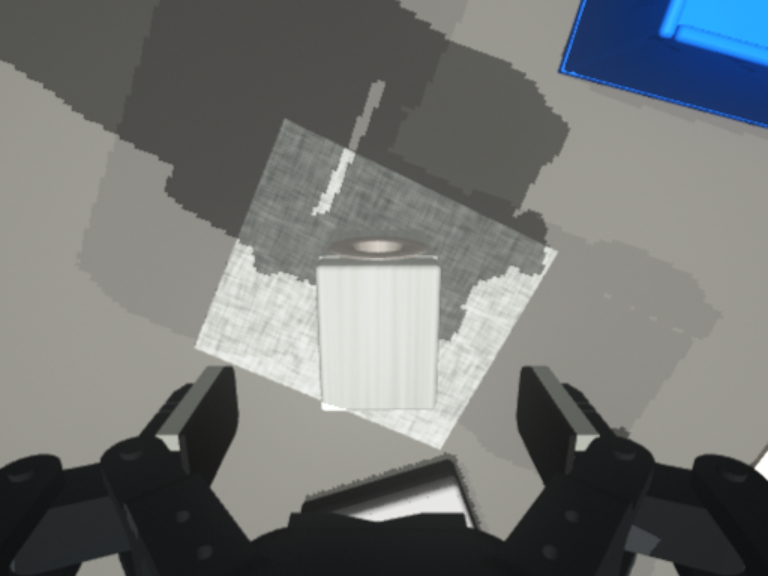

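move_arm --pt "-0.05 0.06 0.8 0 0 0" --pt "0 0 1 0 0 0" --pt "0 0 1 0 0 0" --pt "0 0 1 0 0 0" --pt "0 0 1 0 0 0" --pt "0 0 1 0 0 0" --pt "0 0 0.6 0 0 0" --pt "0 0 0.4 0 0 0" --pt "0 0 0 0 0 0" --pt "0 0 0 0 0 0"

```text
time_s: 18.6
eef_pos: [461.5, 52.4, 28.8]
ee_rot: [0.0, 0.588, 0.809, 0.0]
force: [-0.0, -0.4, -0.4]
grip_width: 1.001
```

move_arm --pt "0 0 0 0 0 0" --pt "0 0 0 0 0 0" --pt "0 0 0 0 0 0" --pt "0 0 0 0 0 0" --pt "0 0 0 0 0 0" --pt "0 0 0 0 0 0" --pt "0 0 0 0 0 0" --pt "0 0 0 0 0 0" --pt "0 0 0 0 0 0" --pt "0 0 0 0 0 0" --grip 3.0 --newtons 60

```text
time_s: 19.6
eef_pos: [461.5, 52.4, 28.9]
ee_rot: [0.0, 0.588, 0.809, 0.0]
force: [-0.5, 0.5, 5.7]
grip_width: 0.532
```

```bash
python3 - <<'E'
from h import *
to([461.5,52,116],0.31)
E
```

```text
t 19.6 tcp [461.5  52.4  28.9] th 0.313 tilt(mrad) [ 0.5 -0.1] F [-0.5  0.5  5.7] g 45.4
 world d [ 0.  -0.4 87.1]  in tool cm [-3.800e-02 -8.000e-03 -8.705e+00]
 turn tool-z deg 0.17
 after turn tool cm [-0.04 -0.01 -8.71]
```

move_arm --pt "0 0 -0.5 0 0 0" --pt "0 0 -1 0 0 0" --pt "0 0 -1 0 0 0" --pt "0 0 -1 0 0 0" --pt "0 0 -1.3 0 0 0" --pt "0 0 -1.3 0 0 0" --pt "0 0 -1.3 0 0 0" --pt "0 0 -0.9 0 0 0" --pt "0 0 -0.5 0 0 0" --pt "0 0 0 0 0 0"

```text
time_s: 20.6
eef_pos: [461.5, 52.4, 117.2]
ee_rot: [0.0, 0.588, 0.809, 0.0]
force: [0.6, -0.6, -4.5]
grip_width: 0.531
```

move_arm --pt "-0.47 1.3 0 0 0 0" --pt "-0.47 1.3 0 0 0 0" --pt "-0.47 1.3 0 0 0 0" --pt "-0.47 1.3 0 0 0 0" --pt "-0.47 1.3 0 0 0 0" --pt "-0.47 1.3 0 0 0 0" --pt "-0.47 1.3 0 0 0 0" --pt "-0.47 1.3 0 0 0 0" --pt "-0.47 1.3 0 0 0 0" --pt "-0.47 1.25 0 0 0 0"

```text
time_s: 21.6
eef_pos: [599.2, 47.5, 115.5]
ee_rot: [-0.001, 0.588, 0.809, -0.0]
force: [-0.5, -0.5, -3.8]
grip_width: 0.53
```

```bash
python3 - <<'E'
from h import *
to([599.2,47.5,116.9],0.31)
cp=eyes.camera_params("wrist"); np.save("pics/w8.npy",cp,allow_pickle=True)
im=eyes.capture("wrist"); cv2.imwrite("pics/w8.png",cv2.resize(im,None,fx=1.5,fy=1.5))
a=eyes.capture("side"); b=eyes.capture("scene"); cv2.imwrite("pics/side8.png",a); cv2.imwrite("pics/scene8.png",b)
cv2.imwrite("pics/s8.png",cv2.resize(a[130:330,200:370],None,fx=3,fy=3,interpolation=cv2.INTER_CUBIC))
cv2.imwrite("pics/z8.png",cv2.resize(b[110:240,140:310],None,fx=4.5,fy=4.5,interpolation=cv2.INTER_CUBIC))
E
```

```text
t 21.6 tcp [599.2  47.5 115.5] th 0.3129 tilt(mrad) [-1.8  0.2] F [-0.5 -0.5 -3.8] g 45.3
 world d [ 0.  -0.   1.4]  in tool cm [-0.005  0.002 -0.136]
 turn tool-z deg 0.17
 after turn tool cm [-0.01  0.   -0.14]
```

View pics/w8.png

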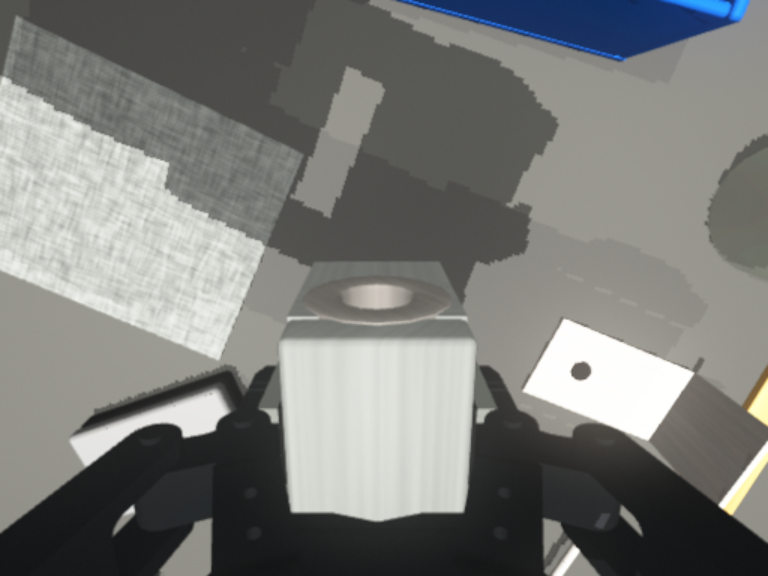

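View pics/s8.png

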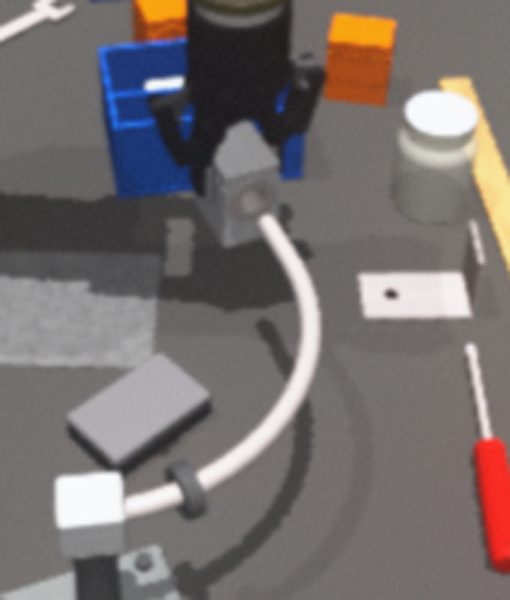

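View pics/z8.png

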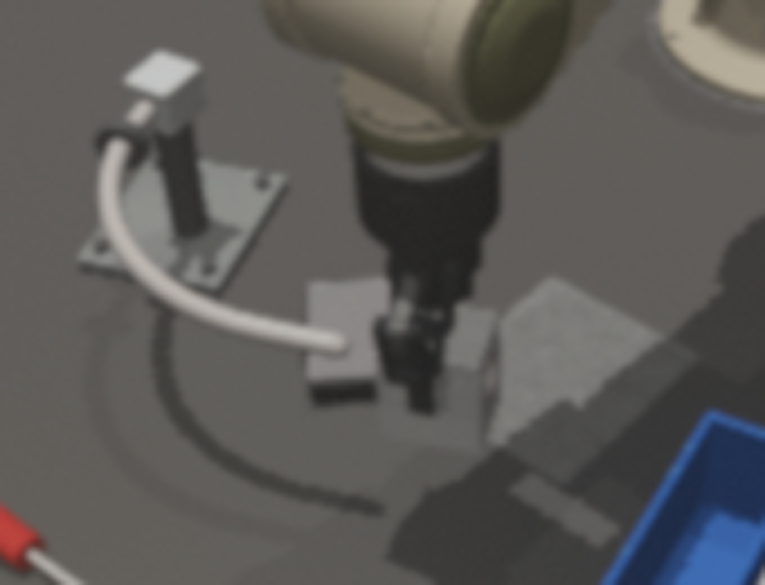

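```bash
python3 - <<'E'
from h import *
a=cv2.imread("pics/side8.png"); b=cv2.imread("pics/scene8.png")
cv2.imwrite("pics/s9.png",cv2.resize(a[165:235,255:325],None,fx=8.5,fy=8.5,interpolation=cv2.INTER_CUBIC))
cv2.imwrite("pics/z9.png",cv2.resize(b[160:215,190:260],None,fx=10,fy=10,interpolation=cv2.INTER_CUBIC))
E
```

```text
(no output)
```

View pics/s9.png

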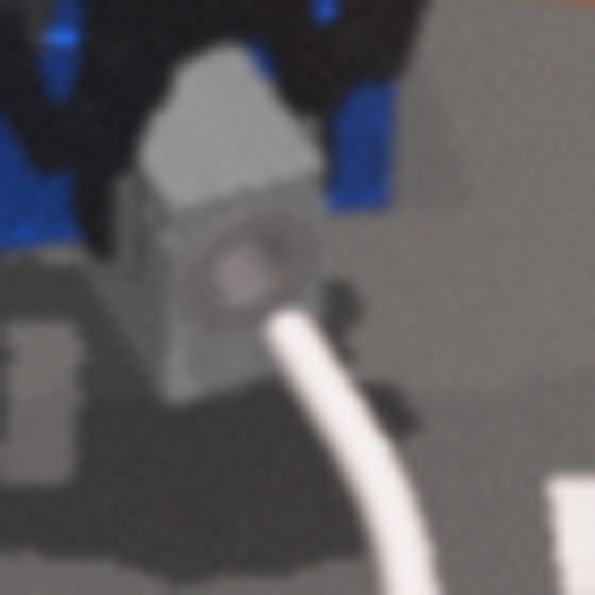

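View pics/z9.png

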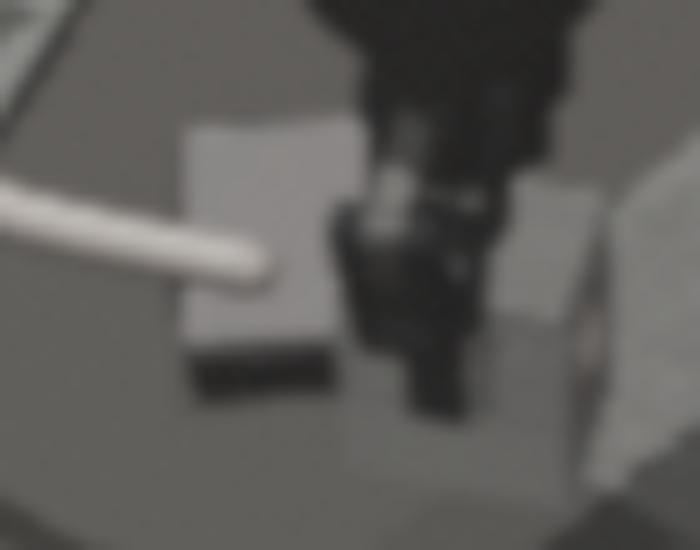

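```bash
cat > rodfit.py <<'E'
from h import *
from scipy.ndimage import map_coordinates
def centers(im,cp,p,i0,i1,half=9,dbg=False):
    g=im.astype(float).mean(2); q=proj(T(p,rodpts()),cp); t=np.gradient(q,axis=0)
    n=np.c_[-t[:,1],t[:,0]]; n/=np.linalg.norm(n,axis=1)[:,None]
    out=[];ws=[]
    u=np.linspace(-half,half,181)
    for i in range(i0,i1,4):
        xy=q[i]+u[:,None]*n[i]
        pr=map_coordinates(g,[xy[:,1],xy[:,0]],order=1)
        k=np.argmax(np.where(abs(u)<5,pr,0)); pk=pr[k]; lo=np.median(pr); th=.5*(pk+lo)
        if pk-lo<40: continue
        a=k
        while a>0 and pr[a]>th:a-=1
        b=k
        while b<180 and pr[b]>th:b+=1
        if a==0 or b==180: continue
        out.append(q[i]+n[i]*(u[a]+u[b])/2); ws.append(u[b]-u[a])
    return np.array(out),np.array(ws)
E
python3 - <<'E'
from rodfit import *
a=cv2.imread("pics/side0.png"); b=cv2.imread("pics/scene0.png")
S,Z=CP["side"],CP["scene"]
tipS=unc([(285,316)],8.5,(255,165))[0]; tipZ=unc([(268,262)],10,(190,160))[0]
print("tips",tipS,tipZ)
p=np.array([477.3,-96.6,.31])
for it in range(4):
    cs,ws=centers(a,S,p,6,175); cz,wz=centers(b,Z,p,6,165)
    res=[]
    for o in ([(S,cs,tipS)],[(Z,cz,tipZ)],[(S,cs,tipS),(Z,cz,tipZ)]):
        r=fitrod(o,p); res.append(r.x)
    p=res[2]
for x in res: print(x.round(4),"tip",T(x,[[160,45,130]]).round(1)[0,:2])
print(len(cs),len(cz),ws.round(1)[::6],wz.round(1)[::6]); print(r.fun.round(2)[::4])
# bias check: bore near face in side
bp=np.array([[599.2+31*.308,47.5-31*.951,128.6]])
print("pred bore",proj(bp,S)[0],"obs",unc([(250,270)],8.5,(255,165))[0])
E
```

```text
tips [288.08823529 201.73529412] [216.35 185.75]
[ 4.757668e+02 -9.401630e+01  2.905000e-01] tip [616.2  -5.1]
[ 4.742267e+02 -9.773920e+01  3.028000e-01] tip [613.5  -7.1]
[ 4.752596e+02 -9.494960e+01  2.929000e-01] tip [615.5  -5.7]
43 35 [5.1 5.3 5.4 5.7 6.  6.1 6.1 5.9] [3.2 3.3 3.9 4.1 4.2 3.1]
[-0.55 -0.45 -0.4  -0.3  -0.2   0.01  0.01 -0.09  0.11  0.16  0.11  0.99
  0.55  0.4   0.45  0.55  0.3   0.2   0.2  -0.55 -0.07]
pred bore [283.38694936 196.40950005] obs [283.97058824 196.32352941]
```

move_arm --pt "0 -0.03 -0.14 0 0 0.7" --pt "0 0 0 0 0 0" --pt "-0.4 0 0 0 0 0" --pt "-0.4 0 0 0 0 0" --pt "-0.4 0 0 0 0 0" --pt "-0.4 0 0 0 0 0" --pt "-0.3 0 0 0 0 0" --pt "-0.2 0 0 0 0 0" --pt "0 0 0 0 0 0" --pt "0 0 0 0 0 0"

```text
time_s: 22.75
eef_pos: [604.9, 27.4, 117.9]
ee_rot: [-0.0, 0.593, 0.805, -0.0]
force: [-0.0, -0.1, -4.3]
grip_width: 0.534
```

```bash
python3 - <<'E'
from h import *
to([598.9+.2955*20,47-.9553*20,116.9],0.30)
a=eyes.capture("side"); b=eyes.capture("scene"); cv2.imwrite("pics/side9.png",a); cv2.imwrite("pics/scene9.png",b)
cv2.imwrite("pics/s10.png",cv2.resize(a[165:235,255:325],None,fx=8.5,fy=8.5,interpolation=cv2.INTER_CUBIC))
cv2.imwrite("pics/z10.png",cv2.resize(b[160:215,190:260],None,fx=10,fy=10,interpolation=cv2.INTER_CUBIC))
s=ctrl.sense();p=s["eef_pos"]; th=.30
q=[p[0]+31*np.sin(th),p[1]-31*np.cos(th),p[2]-28.9+42]
print("pred face",proj([q],CP["side"]),(proj([q],CP["side"])-[255,165]+.5)*8.5, "scene",(proj([q],CP["scene"])-[190,160]+.5)*10)
E
```

```text
t 22.75 tcp [604.9  27.4 117.9] th 0.3007 tilt(mrad) [-0.1  0.1] F [-0.  -0.1 -4.3] g 45.6
 world d [-0.1  0.4 -1. ]  in tool cm [0.046 0.002 0.105]
 turn tool-z deg 0.04
 after turn tool cm [0.05 0.   0.1 ]
pred face [[286.80985501 201.33898264]] [[274.63376761 313.13135243]] scene [[281.7867597  265.10109373]]
```

View pics/s10.png

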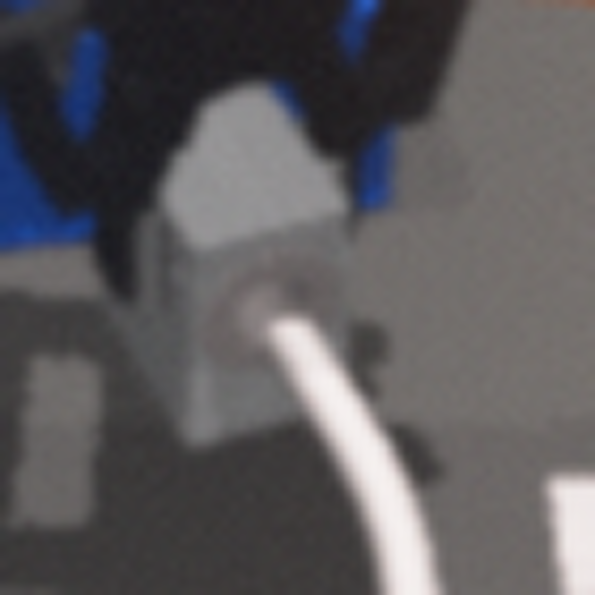

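View pics/z10.png

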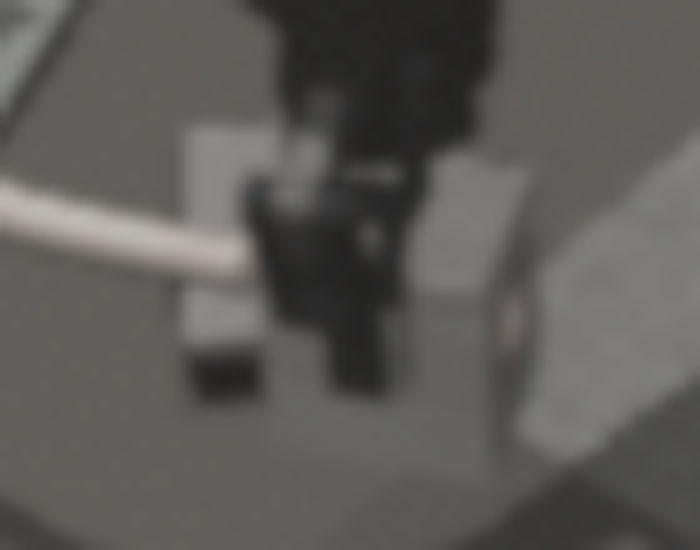

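```bash
cat > ov.py <<'E'
from h import *
def overlay(im,cp,x0,y0,w,h,s,pose,zb,rod,fn,dx=0):
    c=cv2.resize(im[y0:y0+h,x0:x0+w],None,fx=s,fy=s,interpolation=cv2.INTER_CUBIC)
    def pl(P,col,cl=True):
        q=(proj(P,cp)-[x0,y0]+.5)*s-.5
        cv2.polylines(c,[np.round(q).astype(np.int32)],cl,col,1,cv2.LINE_AA)
    # block: x along bore
    for z in(0,72): pl(T(pose,[[-30,-23,zb+z],[30,-23,zb+z],[30,23,zb+z],[-30,23,zb+z]]),(0,255,255))
    for a in(-30,30):
        for b in(-23,23): pl(T(pose,[[a,b,zb],[a,b,zb+72]]),(0,255,255),False)
    t=np.linspace(0,2*np.pi,40)
    for r in(21.5,10.5):
        for e in(-31,31): pl(T(pose,np.c_[np.full(40,e),r*np.cos(t),zb+42+r*np.sin(t)]),(0,255,0))
    R=rodpts()
    if rod is not None:
        pl(T(rod,R),(0,0,255),False)
    cv2.imwrite(fn,c)
E
python3 - <<'E'
from ov import *
s=ctrl.sense();p=s["eef_pos"]
a=cv2.imread("pics/side9.png"); b=cv2.imread("pics/scene9.png")
pose=[p[0],p[1],.30-np.pi/2]; rod=[475.2,-94.9,.293]
rod=[615.2-(160*np.cos(.3)-45*np.sin(.3)),-5.5-(160*np.sin(.3)+45*np.cos(.3)),.3]; print(rod)
overlay(a,CP["side"],250,160,70,70,8.5,pose,p[2]-28.9,rod,"pics/o1.png")
overlay(b,CP["scene"],185,155,75,60,10,pose,p[2]-28.9,rod,"pics/o2.png")
E
```

```text
[np.float64(475.6445710396634), np.float64(-95.7733750764666), 0.3]
```

View pics/o1.png

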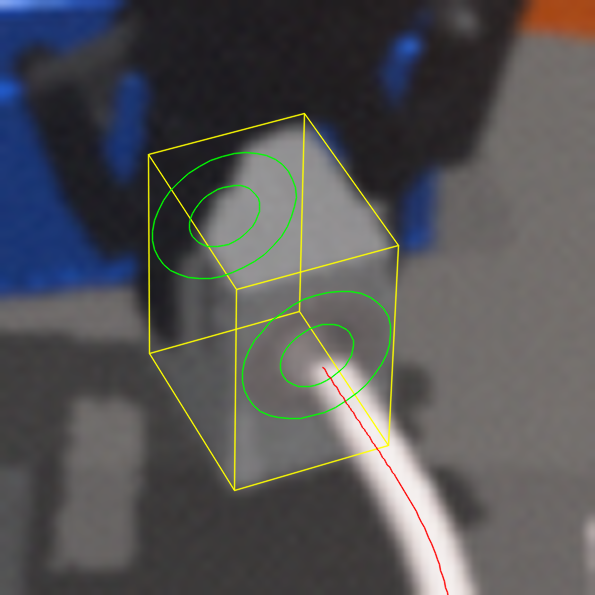

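View pics/o2.png

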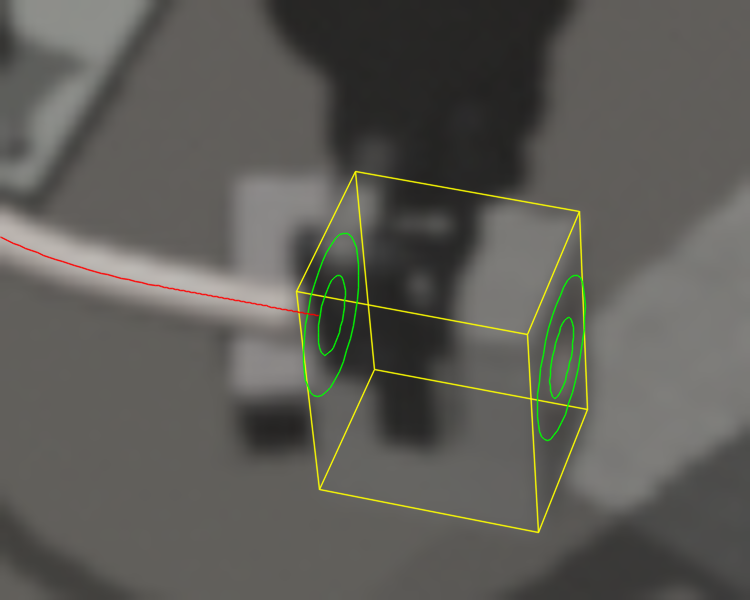

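move_arm --pt "0 0.1 0.1 0 0 0" --pt "-0.2 0 0 0 0 0" --pt "-0.2 0 0 0 0 0" --pt "-0.2 0 0 0 0 0" --pt "-0.2 0 0 0 0 0" --pt "0 0 0 0 0 0" --pt "0 0 0 0 0 0" --pt "0 0 0 0 0 0" --pt "0 0 0 0 0 0" --pt "0 0 0 0 0 0"

```text
time_s: 23.85
eef_pos: [608.3, 20.1, 117.0]
ee_rot: [-0.0, 0.593, 0.805, 0.0]
force: [0.7, -0.9, -3.9]
grip_width: 0.527
```

```bash
python3 - <<'E'
from ov import *
s=ctrl.sense();p=s["eef_pos"]; to([615,-5,116.9],.3); print(s["wrist_torque"].round(2))
rod=[475.6,-95.8,.3]
a=eyes.capture("side")
overlay(a,CP["side"],250,160,70,70,8.5,[p[0],p[1],.30-np.pi/2],p[2]-28.9,None,"pics/o3.png")
cv2.imwrite("pics/s11.png",cv2.resize(a[165:235,255:325],None,fx=8.5,fy=8.5,interpolation=cv2.INTER_CUBIC))
E
```

```text
t 23.85 tcp [608.3  20.1 117. ] th 0.3008 tilt(mrad) [0. 0.] F [ 0.7 -0.9 -3.9] g 45.0
 world d [  6.7 -25.1  -0.1]  in tool cm [-2.599 -0.102  0.011]
 turn tool-z deg 0.05
 after turn tool cm [-2.6  -0.1   0.01]
[-0.02 -0.   -0.01]
```

View pics/s11.png

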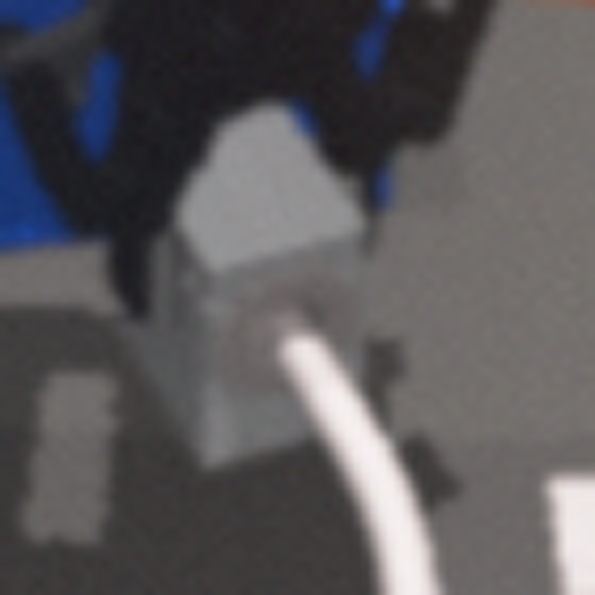

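move_arm --pt "-0.2 0 0 0 0 0" --pt "-0.2 0 0 0 0 0" --pt "-0.2 0 0 0 0 0" --pt "-0.2 0 0 0 0 0" --pt "-0.2 0 0 0 0 0" --pt "-0.2 0 0 0 0 0" --pt "-0.2 0 0 0 0 0" --pt "-0.2 0 0 0 0 0" --pt "0 0 0 0 0 0" --pt "0 0 0 0 0 0"

```text
time_s: 24.9
eef_pos: [613.0, 4.8, 117.0]
ee_rot: [-0.0, 0.593, 0.805, 0.0]
force: [0.4, 0.1, -4.7]
grip_width: 0.535
```

```bash
python3 - <<'E'
from ov import *
s=ctrl.sense();p=s["eef_pos"]; to([615,-5,116.9],.3); print(s["wrist_torque"].round(2))
a=eyes.capture("side");b=eyes.capture("scene")
rod=[475.6,-95.8,.3]
overlay(a,CP["side"],250,160,70,70,8.5,[p[0],p[1],.30-np.pi/2],p[2]-28.9,rod,"pics/o4.png")
cv2.imwrite("pics/s12.png",cv2.resize(a[165:235,255:325],None,fx=8.5,fy=8.5,interpolation=cv2.INTER_CUBIC))
cv2.imwrite("pics/z12.png",cv2.resize(b[155:215,175:260],None,fx=9,fy=9,interpolation=cv2.INTER_CUBIC))
E
```

```text
t 24.9 tcp [613.    4.8 117. ] th 0.3007 tilt(mrad) [-0.1  0.1] F [ 0.4  0.1 -4.7] g 45.7
 world d [ 2.  -9.8 -0.1]  in tool cm [-0.992 -0.099  0.006]
 turn tool-z deg 0.04
 after turn tool cm [-0.99 -0.1   0.01]
[-0.    0.02 -0.06]
```

View pics/s12.png

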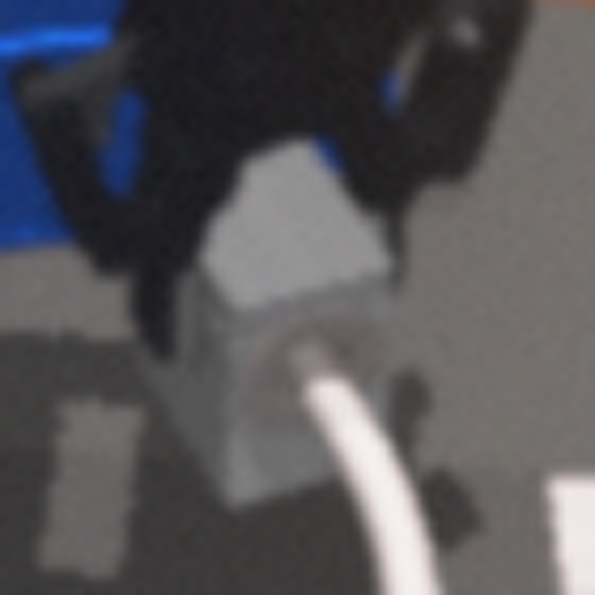

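View pics/z12.png

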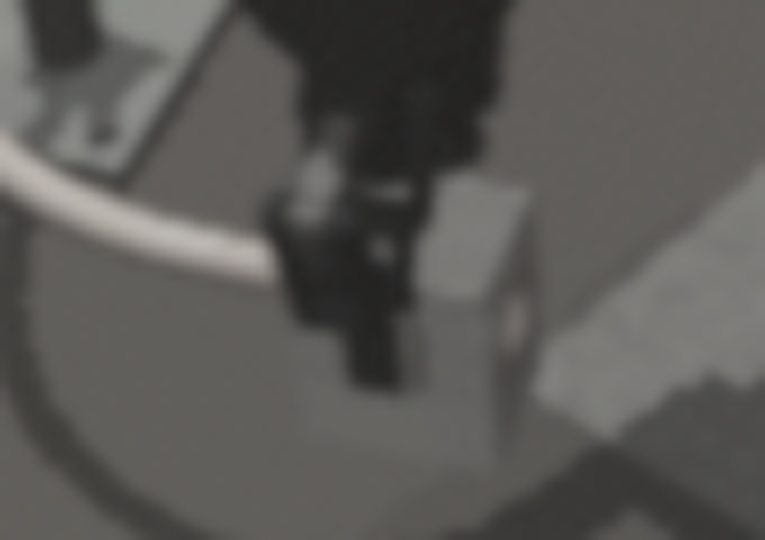

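move_arm --pt "-0.3 0 0 0 0 0" --pt "-0.3 0 0 0 0 0" --pt "-0.3 0 0 0 0 0" --pt "-0.3 0 0 0 0 0" --pt "-0.3 0 0 0 0 0" --pt "-0.3 0 0 0 0 0" --pt "-0.3 0 0 0 0 0" --pt "-0.3 0 0 0 0 0" --pt "0 0 0 0 0 0" --pt "0 0 0 0 0 0"

```text
time_s: 26.0
eef_pos: [620.1, -18.1, 117.0]
ee_rot: [-0.0, 0.593, 0.805, 0.0]
force: [-0.1, -1.0, -4.1]
grip_width: 0.537
```

```bash
python3 - <<'E'
from ov import *
s=ctrl.sense();p=s["eef_pos"]; to([615,-5,116.9],.3); print(s["wrist_torque"].round(2))
a=eyes.capture("side");b=eyes.capture("scene")
cv2.imwrite("pics/side13.png",a);cv2.imwrite("pics/scene13.png",b)
for y in (0,):
  rod=np.array([475.6,-95.8,.3]); c,sn=np.cos(.3),np.sin(.3); d=p[:2]-rod[:2]; print("stand xy",[c*d[0]+sn*d[1],-sn*d[0]+c*d[1]])
overlay(a,CP["side"],250,170,70,70,8.5,[p[0],p[1],.30-np.pi/2],p[2]-28.9,rod,"pics/o5.png")
overlay(b,CP["scene"],165,155,75,60,10,[p[0],p[1],.30-np.pi/2],p[2]-28.9,rod,"pics/o6.png")
E
```

```text
t 26.0 tcp [620.1 -18.1 117. ] th 0.3007 tilt(mrad) [-0.1  0.1] F [-0.1 -1.  -4.1] g 45.9
 world d [-5.1 13.1 -0.1]  in tool cm [ 1.407 -0.099  0.006]
 turn tool-z deg 0.04
 after turn tool cm [ 1.41 -0.1   0.01]
[-0.02 -0.04  0.  ]
stand xy [np.float64(161.00700305879357), np.float64(31.482864017484147)]
```

View pics/o5.png

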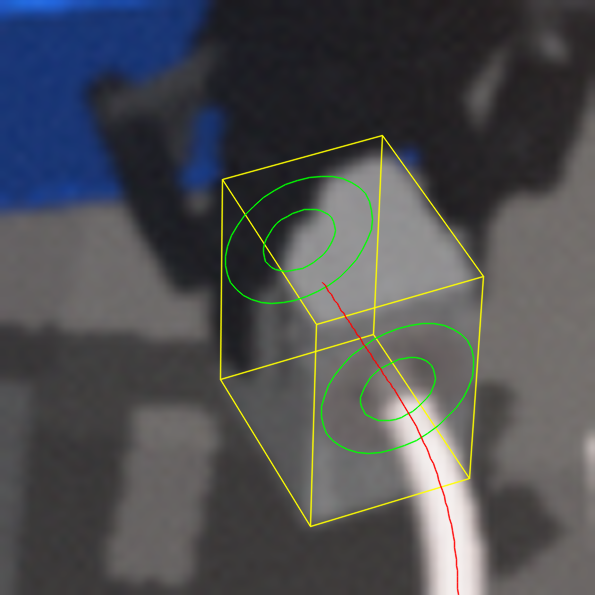

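View pics/o6.png

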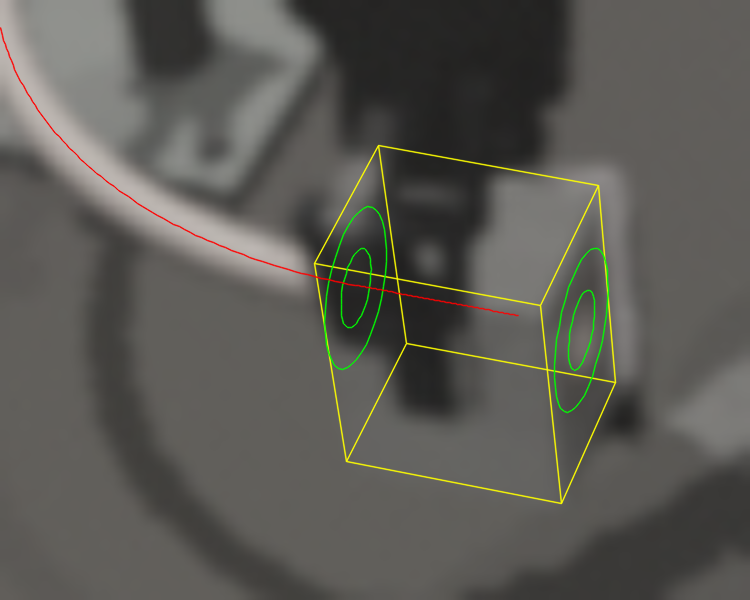

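```bash
cat > path.py <<'E'
from h import *
ROD=np.array([475.6,-95.8,.3])
def rc(s):  # s>0 straight part y=s ; s<0 arc
    return np.array([160,s]) if s>=0 else np.array([160*np.cos(-s/160),-160*np.sin(-s/160)])
def pose(s,rod=ROD):
    P=np.array([rc(s+u) for u in np.linspace(-31,31,63)])
    a=rc(s-31); b=rc(s+31); t=(b-a)/np.linalg.norm(b-a)  # +y direction of carriage travel reverse
    n=np.array([t[1],-t[0]])  # outward
    off=(P-P.mean(0))@n; mid=(off.max()+off.min())/2
    c=P.mean(0)+n*mid; ang=np.arctan2(n[1],n[0])
    q=T(rod,[[c[0],c[1],0]])[0,:2]
    return q,ang+rod[2]
def rows(p0,th0,ss,rod=ROD):
    p,th=np.array(p0[:2]),th0
    for s in ss:
        q,a=pose(s,rod); d=q-p
        x=np.array([-np.sin(th),np.cos(th)]);y=np.array([np.cos(th),np.sin(th)])
        print([round(d@x/10,2),round(d@y/10,2),0,0,0,round(-np.degrees(a-th),2)],"s",s)
        p,th=q,a
E
python3 - <<'E'
from path import *
s=ctrl.sense(); p=s["eef_pos"]; print(p)
rows(p,.3007,list(np.arange(28,-60,-4)))
E
```

```text
[620.0861318  -18.05244372 116.9753427 ]
[np.float64(-0.36), np.float64(-0.1), 0, 0, 0, np.float64(0.07)] s 28
[np.float64(-0.4), np.float64(-0.0), 0, 0, 0, np.float64(0.12)] s 24
[np.float64(-0.4), np.float64(-0.0), 0, 0, 0, np.float64(0.21)] s 20
[np.float64(-0.4), np.float64(-0.0), 0, 0, 0, np.float64(0.3)] s 16
[np.float64(-0.4), np.float64(-0.0), 0, 0, 0, np.float64(0.39)] s 12
[np.float64(-0.4), np.float64(-0.0), 0, 0, 0, np.float64(0.48)] s 8
[np.float64(-0.4), np.float64(-0.01), 0, 0, 0, np.float64(0.58)] s 4
[np.float64(-0.4), np.float64(-0.01), 0, 0, 0, np.float64(0.67)] s 0
[np.float64(-0.4), np.float64(-0.01), 0, 0, 0, np.float64(0.76)] s -4
[np.float64(-0.4), np.float64(-0.01), 0, 0, 0, np.float64(0.85)] s -8
[np.float64(-0.4), np.float64(-0.01), 0, 0, 0, np.float64(0.95)] s -12
[np.float64(-0.4), np.float64(-0.01), 0, 0, 0, np.float64(1.04)] s -16
[np.float64(-0.4), np.float64(-0.01), 0, 0, 0, np.float64(1.13)] s -20
[np.float64(-0.4), np.float64(-0.01), 0, 0, 0, np.float64(1.23)] s -24
[np.float64(-0.4), np.float64(-0.01), 0, 0, 0, np.float64(1.32)] s -28
[np.float64(-0.4), np.float64(-0.01), 0, 0, 0, np.float64(1.41)] s -32
[np.float64(-0.4), np.float64(-0.0), 0, 0, 0, np.float64(1.43)] s -36
[np.float64(-0.4), np.float64(-0.0), 0, 0, 0, np.float64(1.43)] s -40
[np.float64(-0.4), np.float64(-0.0), 0, 0, 0, np.float64(1.43)] s -44
[np.float64(-0.4), np.float64(-0.0), 0, 0, 0, np.float64(1.43)] s -48
[np.float64(-0.4), np.float64(-0.0), 0, 0, 0, np.float64(1.43)] s -52
[np.float64(-0.4), np.float64(-0.0), 0, 0, 0, np.float64(1.43)] s -56
```

move_arm --pt "-0.36 -0.05 0 0 0 0.1" --pt "-0.4 0 0 0 0 0.1" --pt "-0.4 0 0 0 0 0.2" --pt "-0.4 0 0 0 0 0.3" --pt "-0.4 0 0 0 0 0.4" --pt "-0.4 0 0 0 0 0.5" --pt "-0.4 -0.01 0 0 0 0.6" --pt "-0.4 -0.01 0 0 0 0.7" --pt "0 0 0 0 0 0" --pt "0 0 0 0 0 0"

```text
time_s: 27.1
eef_pos: [628.4, -48.7, 116.9]
ee_rot: [-0.0, 0.613, 0.79, -0.0]
force: [0.3, -0.0, -3.7]
grip_width: 0.534
```

```bash
cat > chk.py <<'E'
import sys
from path import *
def chk(s_end=None,step=4):
    s=ctrl.sense(); p=s["eef_pos"]; m=toolyaw(s["ee_rot"]); th=np.arctan2(m[1,1],m[0,1])
    f=m.T@s["force"]
    from scipy.optimize import minimize_scalar
    r=minimize_scalar(lambda q:np.sum((pose(q)[0]-p[:2])**2),bounds=(-260,100),method="bounded"); sc=r.x
    q,a=pose(sc); y=np.array([np.cos(a),np.sin(a)])
    print("t",round(s["time_s"],2),"tcp",p.round(1),"s",round(sc,1),"outward err",round((p[:2]-q)@y,2),"yaw err deg",round(np.degrees(th-a),2),"F tool",f.round(1),"torq tool",(m.T@s["wrist_torque"]).round(2),"tilt",(m[:2,2]*1000).round(1))
    return p,th,sc
E
python3 - <<'E'
from chk import *
p,th,sc=chk(); rows(p,th,np.arange(round(sc)-4,round(sc)-42,-4))
E
```

```text
t 27.1 tcp [628.4 -48.7 116.9] s -0.1 outward err 0.52 yaw err deg -0.07 F tool [-0.1  0.3  3.7] torq tool [-0.04 -0.04 -0.08] tilt [-0.2  0.1]
[np.float64(-0.39), np.float64(-0.06), 0, 0, 0, np.float64(0.67)] s -4
[np.float64(-0.4), np.float64(-0.01), 0, 0, 0, np.float64(0.85)] s -8
[np.float64(-0.4), np.float64(-0.01), 0, 0, 0, np.float64(0.95)] s -12
[np.float64(-0.4), np.float64(-0.01), 0, 0, 0, np.float64(1.04)] s -16
[np.float64(-0.4), np.float64(-0.01), 0, 0, 0, np.float64(1.13)] s -20
[np.float64(-0.4), np.float64(-0.01), 0, 0, 0, np.float64(1.23)] s -24
[np.float64(-0.4), np.float64(-0.01), 0, 0, 0, np.float64(1.32)] s -28
[np.float64(-0.4), np.float64(-0.01), 0, 0, 0, np.float64(1.41)] s -32
[np.float64(-0.4), np.float64(-0.0), 0, 0, 0, np.float64(1.43)] s -36
[np.float64(-0.4), np.float64(-0.0), 0, 0, 0, np.float64(1.43)] s -40
```

move_arm --pt "-0.4 -0.05 0 0 0 0.7" --pt "-0.4 -0.01 0 0 0 0.85" --pt "-0.4 -0.01 0 0 0 0.95" --pt "-0.4 -0.01 0 0 0 1.05" --pt "-0.4 -0.01 0 0 0 1.15" --pt "-0.4 -0.01 0 0 0 1.25" --pt "-0.4 -0.01 0 0 0 1.3" --pt "-0.4 -0.01 0 0 0 1.4" --pt "0 0 0 0 0 0" --pt "0 0 0 0 0 0"

```text
time_s: 28.1
eef_pos: [633.4, -80.3, 117.0]
ee_rot: [-0.0, 0.671, 0.741, 0.0]
force: [-0.1, 0.2, -4.0]
grip_width: 0.526
```

```bash
python3 - <<'E'
from chk import *
p,th,sc=chk(); rows(p,th,np.arange(round(sc)-4,round(sc)-16,-4))
a=eyes.capture("side");b=eyes.capture("scene")
from ov import overlay
overlay(a,CP["side"],235,190,80,80,7.5,[p[0],p[1],th-np.pi/2],p[2]-28.9,ROD,"pics/o7.png")
overlay(b,CP["scene"],150,135,80,70,9,[p[0],p[1],th-np.pi/2],p[2]-28.9,ROD,"pics/o8.png")
E
```

```text
t 28.1 tcp [633.4 -80.3 117. ] s -32.3 outward err 0.01 yaw err deg 0.08 F tool [ 0.2 -0.1  4. ] torq tool [-0.01 -0.01 -0.01] tilt [-0.   0.1]
[np.float64(-0.36), np.float64(-0.01), 0, 0, 0, np.float64(1.38)] s -36
[np.float64(-0.4), np.float64(-0.0), 0, 0, 0, np.float64(1.43)] s -40
[np.float64(-0.4), np.float64(-0.0), 0, 0, 0, np.float64(1.43)] s -44
```

View pics/o7.png

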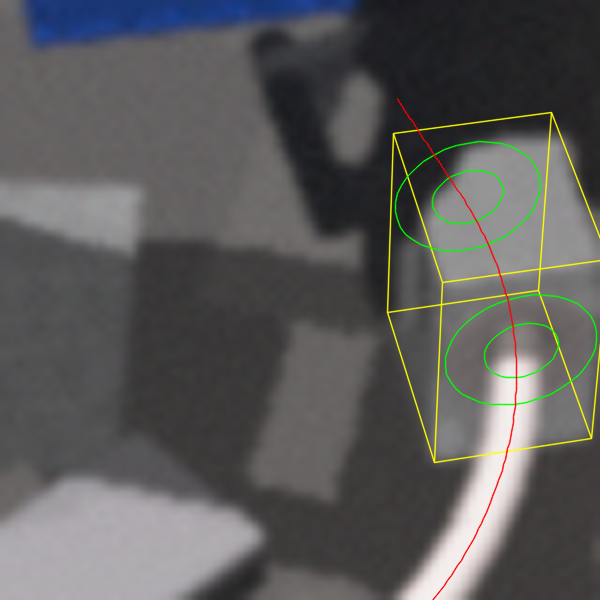

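View pics/o8.png

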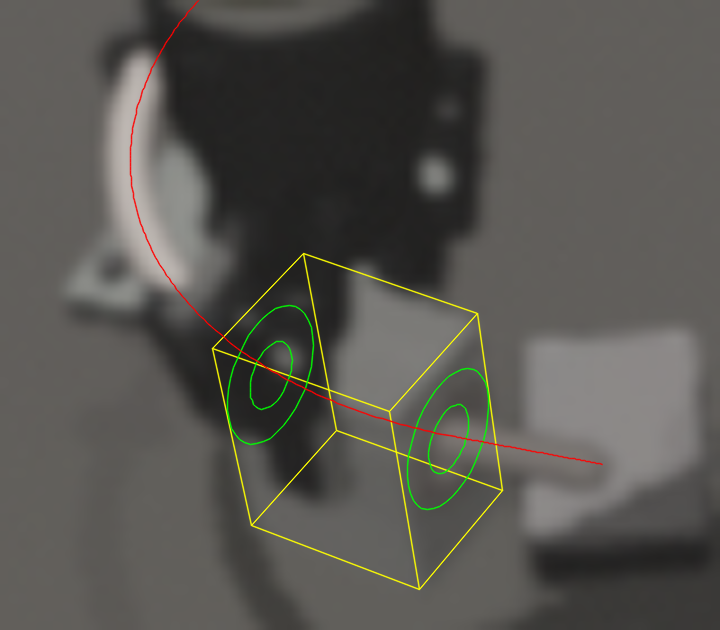

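move_arm --pt "-0.4 0 0 0 0 1.43" --pt "-0.4 -0.01 0 0 0 1.43" --pt "-0.4 0 0 0 0 1.43" --pt "-0.4 -0.01 0 0 0 1.43" --pt "-0.4 0 0 0 0 1.43" --pt "-0.4 -0.01 0 0 0 1.43" --pt "-0.4 0 0 0 0 1.43" --pt "-0.4 -0.01 0 0 0 1.43" --pt "0 0 0 0 0 0" --pt "0 0 0 0 0 0"

```text
time_s: 29.2
eef_pos: [633.3, -112.3, 117.0]
ee_rot: [-0.0, 0.742, 0.671, 0.0]
force: [1.2, 0.6, -3.9]
grip_width: 0.53
```

```bash
python3 - <<'E'
from chk import *
p,th,sc=chk()
E
```

```text
t 29.2 tcp [ 633.3 -112.3  117. ] s -64.6 outward err 0.07 yaw err deg 0.2 F tool [0.7 1.1 3.9] torq tool [ 0.02 -0.01  0.01] tilt [-0.   0.1]
```

move_arm --pt "-0.4 0 0 0 0 1.43" --pt "-0.4 -0.01 0 0 0 1.43" --pt "-0.4 0 0 0 0 1.43" --pt "-0.4 -0.01 0 0 0 1.43" --pt "-0.4 0 0 0 0 1.43" --pt "-0.4 -0.01 0 0 0 1.43" --pt "-0.4 0 0 0 0 1.43" --pt "-0.4 -0.01 0 0 0 1.43" --pt "0 0 0 0 0 0" --pt "0 0 0 0 0 0"

```text
time_s: 30.2
eef_pos: [627.0, -143.6, 117.0]
ee_rot: [-0.0, 0.805, 0.593, 0.0]
force: [-0.7, -0.3, -4.1]
grip_width: 0.53
```

```bash
python3 - <<'E'
from chk import *
p,th,sc=chk()
a=eyes.capture("side");b=eyes.capture("scene")
from ov import overlay
overlay(a,CP["side"],225,220,90,80,7.5,[p[0],p[1],th-np.pi/2],p[2]-28.9,ROD,"pics/o9.png")
E
```

```text
t 30.2 tcp [ 627.  -143.6  117. ] s -96.9 outward err 0.22 yaw err deg 0.33 F tool [-0.4 -0.6  4.1] torq tool [0.07 0.01 0.01] tilt [0.  0.1]
```

View pics/o9.png

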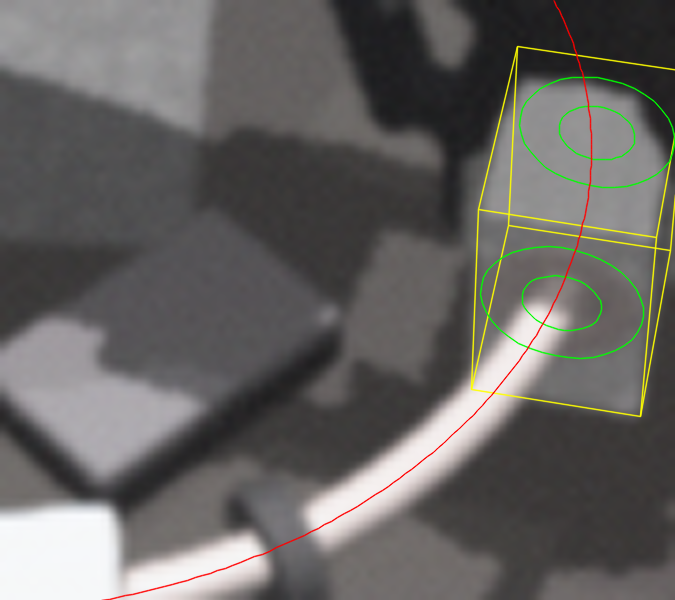

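move_arm --pt "-0.4 -0.01 0 0 0 1.5" --pt "-0.4 -0.01 0 0 0 1.45" --pt "-0.4 -0.01 0 0 0 1.45" --pt "-0.4 -0.01 0 0 0 1.5" --pt "-0.4 -0.01 0 0 0 1.45" --pt "-0.4 -0.01 0 0 0 1.45" --pt "-0.4 -0.01 0 0 0 1.5" --pt "-0.4 -0.01 0 0 0 1.45" --pt "0 0 0 0 0 0" --pt "0 0 0 0 0 0"

```text
time_s: 31.3
eef_pos: [614.1, -172.8, 117.0]
ee_rot: [-0.0, 0.861, 0.508, 0.0]
force: [0.6, 0.7, -3.6]
grip_width: 0.526
```

```bash
python3 - <<'E'
from chk import *
p,th,sc=chk()
E
```

```text
t 31.3 tcp [ 614.1 -172.8  117. ] s -129.2 outward err -0.04 yaw err deg 0.13 F tool [0.9 0.2 3.6] torq tool [-0.01  0.01  0.02] tilt [0.1 0.1]
```

move_arm --pt "-0.4 0 0 0 0 1.45" --pt "-0.4 -0.01 0 0 0 1.45" --pt "-0.4 0 0 0 0 1.45" --pt "-0.4 -0.01 0 0 0 1.45" --pt "-0.4 0 0 0 0 1.45" --pt "-0.4 -0.01 0 0 0 1.45" --pt "-0.4 0 0 0 0 1.45" --pt "-0.4 -0.01 0 0 0 1.45" --pt "0 0 0 0 0 0" --pt "0 0 0 0 0 0"

```text
time_s: 32.3
eef_pos: [595.9, -199.1, 117.0]
ee_rot: [0.0, 0.908, 0.418, 0.0]
force: [0.4, -0.4, -3.5]
grip_width: 0.53
```

```bash
python3 - <<'E'
from chk import *
p,th,sc=chk()
a=eyes.capture("side");b=eyes.capture("scene")
from ov import overlay
overlay(a,CP["side"],215,225,90,80,7.5,[p[0],p[1],th-np.pi/2],p[2]-28.9,ROD,"pics/o11.png")
E
```

```text
t 32.3 tcp [ 595.9 -199.1  117. ] s -161.5 outward err 0.03 yaw err deg 0.09 F tool [-0.   0.5  3.5] torq tool [ 0.02  0.   -0.04] tilt [0.1 0. ]
```

View pics/o11.png

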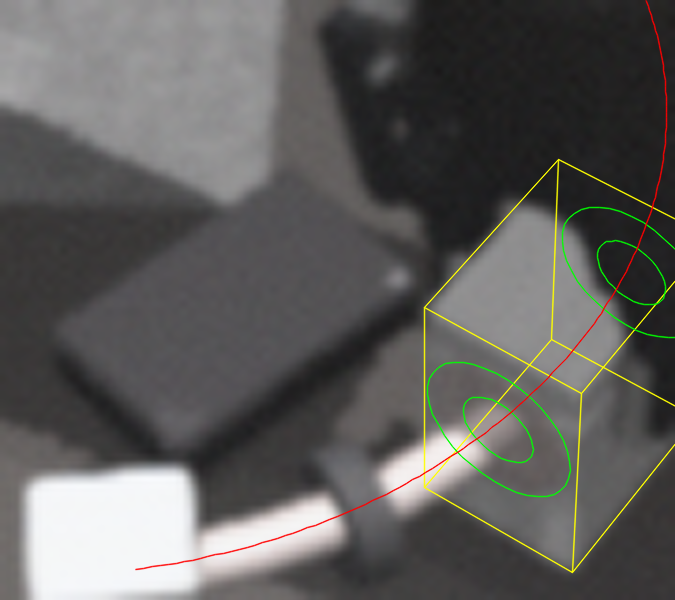

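move_arm --pt "-0.4 0 0 0 0 1.45" --pt "-0.4 -0.01 0 0 0 1.45" --pt "-0.4 0 0 0 0 1.45" --pt "-0.4 -0.01 0 0 0 1.45" --pt "-0.4 0 0 0 0 1.45" --pt "-0.4 -0.01 0 0 0 1.45" --pt "-0.3 0 0 0 0 1.08" --pt "0 0 0 0 0 0" --pt "0 0 0 0 0 0" --pt "0 0 0 0 0 0"

```text
time_s: 33.4
eef_pos: [576.8, -217.9, 117.0]
ee_rot: [0.0, 0.941, 0.339, 0.0]
force: [0.1, 0.3, -4.0]
grip_width: 0.531
```

```bash
python3 - <<'E'
from chk import *
p,th,sc=chk()
a=eyes.capture("side");cv2.imwrite("pics/s20.png",cv2.resize(a[235:315,215:305],None,fx=7.5,fy=7.5,interpolation=cv2.INTER_CUBIC))
E
```

```text
t 33.4 tcp [ 576.8 -217.9  117. ] s -188.6 outward err 0.07 yaw err deg 0.03 F tool [ 0.3 -0.1  4. ] torq tool [-0.06  0.03 -0.07] tilt [ 0.1 -0. ]
```

View pics/s20.png

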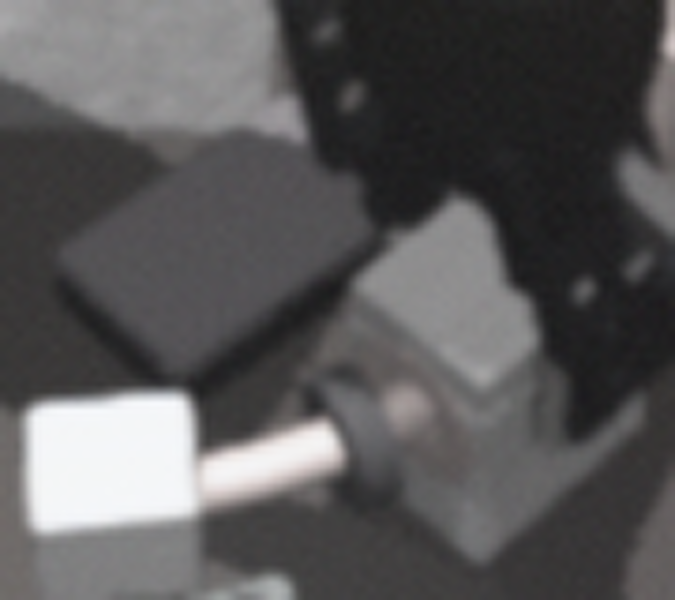

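move_arm --pt "-0.1 0 0 0 0 0.36" --pt "-0.1 0 0 0 0 0.36" --pt "-0.1 0 0 0 0 0.36" --pt "-0.1 0 0 0 0 0.36" --pt "-0.1 0 0 0 0 0.36" --pt "-0.1 0 0 0 0 0.36" --pt "-0.1 0 0 0 0 0.36" --pt "0 0 0 0 0 0" --pt "0 0 0 0 0 0" --pt "0 0 0 0 0 0"

```text
time_s: 34.45
eef_pos: [572.0, -222.1, 117.2]
ee_rot: [0.0, 0.948, 0.318, 0.001]
force: [3.8, 2.1, -5.1]
grip_width: 0.532
```

move_arm --pt "-0.1 0 0 0 0 0.36" --pt "0 0 0 0 0 0" --pt "-0.1 0 0 0 0 0.36" --pt "0 0 0 0 0 0" --pt "0 0 0 0 0 0" --pt "0 0 0 0 0 0" --pt "0 0 0 0 0 0" --pt "0 0 0 0 0 0" --pt "0 0 0 0 0 0" --pt "0 0 0 0 0 0"

```text
time_s: 35.45
eef_pos: [571.8, -222.6, 117.4]
ee_rot: [0.001, 0.95, 0.312, 0.003]
force: [13.0, 4.5, -7.9]
grip_width: 0.532
```

```bash
python3 - <<'E'
from chk import *
p,th,sc=chk()
E
```

```text
t 35.45 tcp [ 571.8 -222.6  117.4] s -195.5 outward err 0.68 yaw err deg -0.78 F tool [13.1  4.1  8. ] torq tool [-0.62  2.24  0.07] tilt [5.9 0.7]
```

move_arm --pt "0.05 0 0 0 0 0" --pt "0.05 0 0.1 0 0 0" --pt "0 0 0.1 0 0 0" --pt "0 0 0.1 0 0 0" --pt "0 0 0 0 0 0" --pt "0 0 0 0 0 0" --pt "0 0 0 0 0 0" --pt "0 0 0 0 0 0" --pt "0 0 0 0 0 0" --pt "0 0 0 0 0 0"

```text
time_s: 36.45
eef_pos: [571.8, -222.4, 114.9]
ee_rot: [0.001, 0.95, 0.312, 0.002]
force: [6.7, 4.3, -1.2]
grip_width: 0.537
```

```bash
python3 - <<'E'
from chk import *
p,th,sc=chk()
a=eyes.capture("side");cv2.imwrite("pics/s21.png",cv2.resize(a[235:315,215:305],None,fx=7.5,fy=7.5,interpolation=cv2.INTER_CUBIC))
E
```

```text
t 36.45 tcp [ 571.8 -222.4  114.9] s -195.3 outward err 0.49 yaw err deg -0.82 F tool [7.9 0.5 1.2] torq tool [-0.04  1.14  0.16] tilt [3.9 0.1]
```

View pics/s21.png

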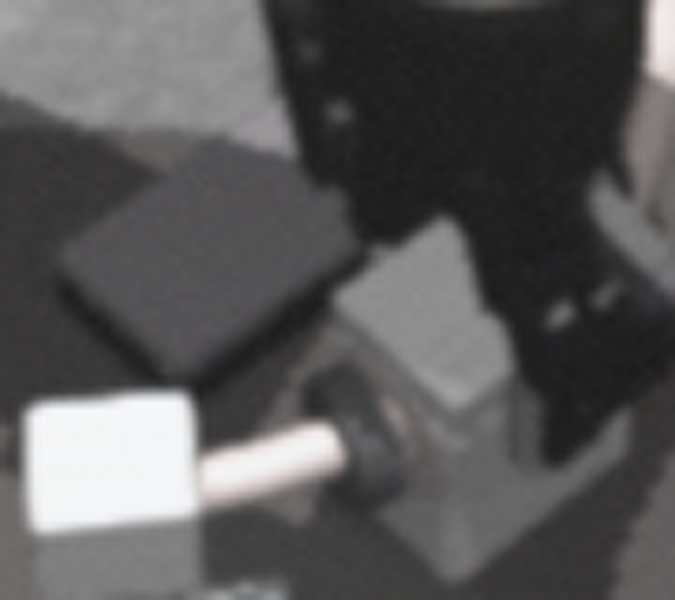

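move_arm --pt "0 0 0 0 0 0" --pt "0 0 0 0 0 0" --pt "0 0 0 0 0 0" --pt "0 0 0 0 0 0" --pt "0 0 0 0 0 0" --pt "0 0 0 0 0 0" --pt "0 0 0 0 0 0" --pt "0 0 0 0 0 0" --pt "0 0 0 0 0 0" --pt "0 0 0 0 0 0" --grip 8.54

```text
time_s: 37.5
eef_pos: [570.4, -223.0, 114.0]
ee_rot: [0.0, 0.95, 0.313, -0.0]
force: [0.2, -0.9, -0.6]
grip_width: 0.999
```

```bash
python3 - <<'E'
from chk import *
p,th,sc=chk(); print(ctrl.sense()["grip_width"])
a=eyes.capture("side");cv2.imwrite("pics/s22.png",cv2.resize(a[235:315,215:305],None,fx=7.5,fy=7.5,interpolation=cv2.INTER_CUBIC))
b=eyes.capture("wrist"); cv2.imwrite("pics/w22.png",cv2.resize(b,None,fx=1.5,fy=1.5))
E
```

```text
t 37.5 tcp [ 570.4 -223.   114. ] s -196.8 outward err 0.15 yaw err deg -0.28 F tool [-0.3  0.8  0.6] torq tool [ 0.04 -0.02 -0.02] tilt [-0. -0.]
0.999234164070763
```

View pics/s22.png

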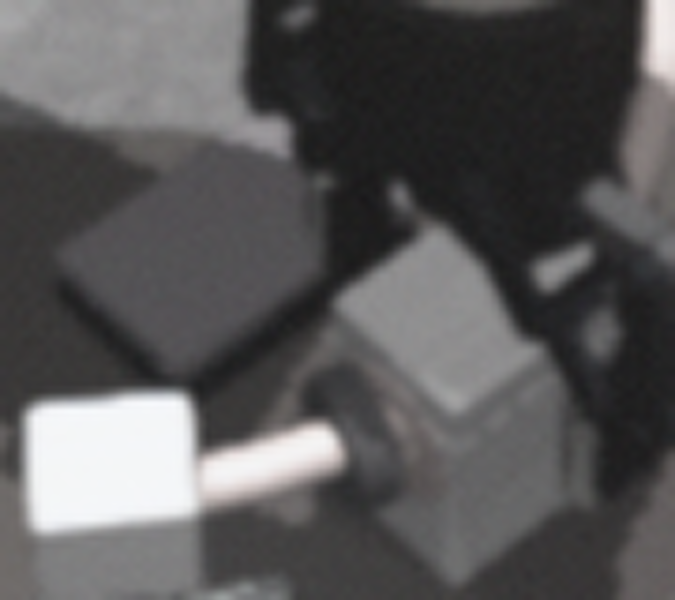

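View pics/w22.png

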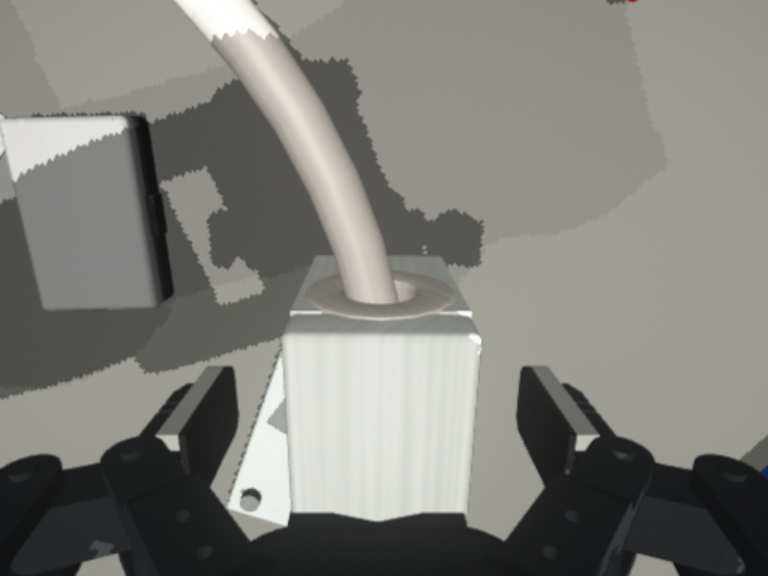

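move_arm --pt "0 0 -0.5 0 0 0" --pt "0 0 -1 0 0 0" --pt "0 0 -1.5 0 0 0" --pt "0 0 -1.5 0 0 0" --pt "0 0 -2 0 0 0" --pt "0 0 -2 0 0 0" --pt "0 0 -2 0 0 0" --pt "0 0 -1.5 0 0 0" --pt "0 0 0 0 0 0" --pt "0 0 0 0 0 0"

```text
time_s: 38.6
eef_pos: [570.3, -222.9, 234.0]
ee_rot: [0.0, 0.95, 0.313, 0.0]
force: [-0.3, -1.1, -0.2]
grip_width: 0.999
```

```bash
python3 - <<'E'
from chk import *
p,th,sc=chk()
cp=eyes.camera_params("wrist")
b=eyes.capture("wrist"); cv2.imwrite("pics/w23.png",cv2.resize(b,None,fx=1.5,fy=1.5)); np.save("pics/w23.npy",cp,allow_pickle=True)
a=eyes.capture("side");cv2.imwrite("pics/s23.png",cv2.resize(a[120:320,190:370],None,fx=3,fy=3,interpolation=cv2.INTER_CUBIC))
a=eyes.capture("scene");cv2.imwrite("pics/z23.png",cv2.resize(a[100:230,130:310],None,fx=4,fy=4,interpolation=cv2.INTER_CUBIC))
E
```

```text
t 38.6 tcp [ 570.3 -222.9  234. ] s -196.8 outward err 0.02 yaw err deg -0.27 F tool [-0.9  0.7  0.2] torq tool [0.04 0.03 0.  ] tilt [ 0.1 -0.1]
```

View pics/w23.png

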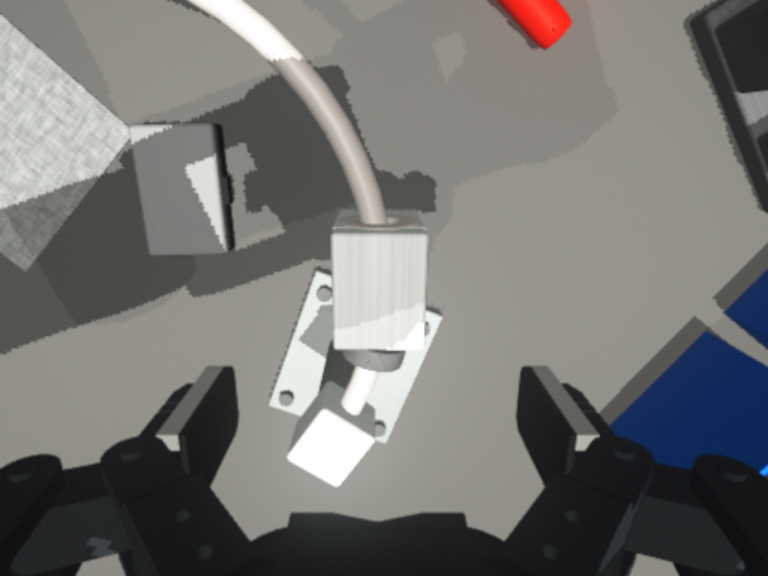

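View pics/s23.png

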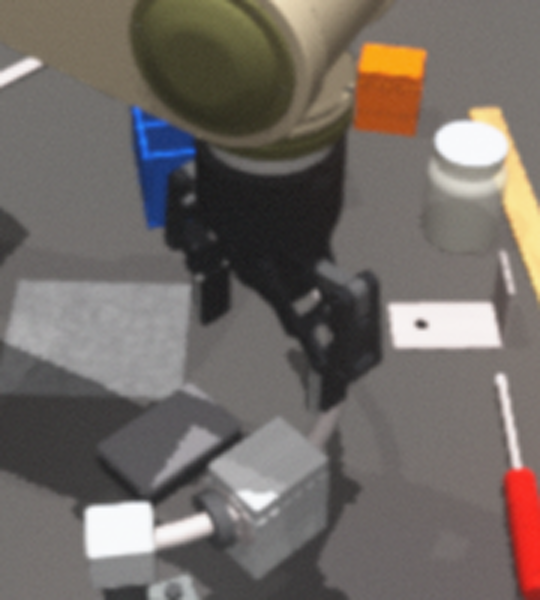

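View pics/z23.png

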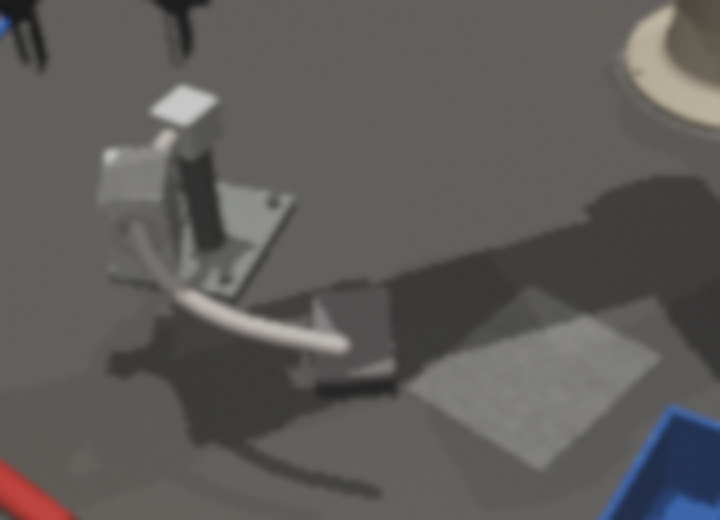

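```bash
python3 - <<'E'
from chk import *
cp=np.load("pics/w23.npy",allow_pickle=True).item()
im=cv2.imread("pics/w23.png"); 
o=np.array([[-30,-23,156.5],[-30,23,156.5],[30,23,156.5],[30,-23,156.5]])
# image up = tool x ; carriage travel dir = image down ; frame yaw th-pi/2: x = -tool x (down), y = tool y (right)
px=unc([(332,234),(427,233),(425,349),(335,350)],1.5,(0,0))
s=ctrl.sense();p0=[570,-223,.0]; m=toolyaw(); th=np.arctan2(m[1,1],m[0,1])
r=fitpts([(cp,o,px)],[570,-223,th-np.pi/2]); print("carr",r.x,r.fun.round(1),"yaw-th deg",np.degrees(r.x[2]-th+np.pi/2))
c=im[180:500,240:520]; c=cv2.resize(c,None,fx=2,fy=2,interpolation=cv2.INTER_CUBIC)
def pl(P,col):
    q=((proj(P,cp)+.5)*1.5-.5-[240,180]+.5)*2-.5
    cv2.polylines(c,[np.round(q).astype(np.int32)],True,col,1,cv2.LINE_AA)
pl(T(r.x,o),(0,255,255)); t=np.linspace(0,2*np.pi,60)
g=37/160; 
for e in(-6,6):
    # collar centre on arc, angle g beyond block centre; arc centre at local y=-158
    a=g
    cx,cy=160*np.sin(a),-158+160*np.cos(a); tx,ty=np.cos(a),-np.sin(a); nx,ny=np.sin(a),np.cos(a)
    P=np.c_[cx+e*tx+18*np.cos(t)*nx,cy+e*ty+18*np.cos(t)*ny,130+18*np.sin(t)]
    pl(T(r.x,P),(0,0,255))
cv2.imwrite("pics/o23.png",c)
E
```

```text
carr [ 572.79939238 -223.50459483   -2.49675945] [-1.5 -0.7  1.2 -0.6  0.7  1.1 -0.6  0.9] yaw-th deg 0.5152325279051403
```

View pics/o23.png

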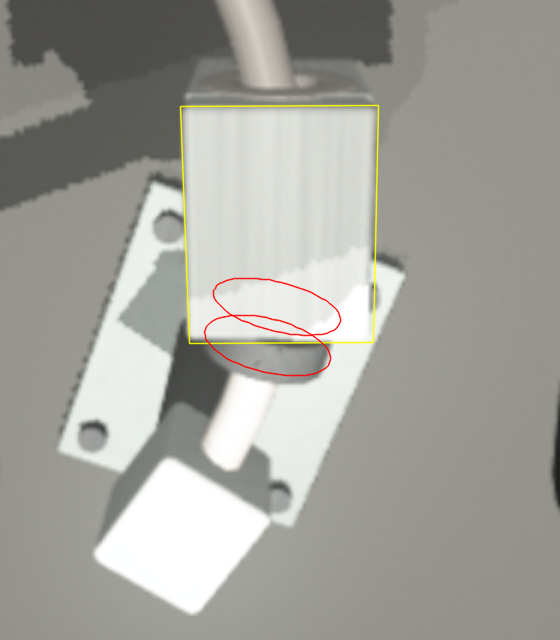

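```bash
python3 - <<'E'
from rig import order
print(order.finish_job())
E
```

```text
the job is handed in; nothing more can be done
None
```

I handed the job in at about 39 s. The carriage now hangs on the rod against the stop collar, upright and let go; `finish_job` gives no verdict, so this rests on my own checks.

**What was done**
- I took the carriage by its end faces out of its lane and stood it upright on the mat. With the gripper fully open there was no contact force left on it.
- I re-gripped it by its flanks and threaded it onto the rod's free end. I then slid it about 70° round the bend in small steps, turning it with the rod; sideways forces stayed around 1 N or less.
- It met the collar and I pushed until the wrist read about 13 N along the rod. I then eased off, lowered it onto the rod, opened the fingers and went straight up 120 mm.

**Last checks**
- **Position:** after letting go, the wrist picture puts the block about 1 mm from where it touched the collar, with its bore about 0.5° off the tool's direction. No gap to the collar shows.
- **Disagreement:** the collar outline I drew as a check sat about 2 mm short of the collar in the picture. I had left out how the collar's tilted inner edge meets the block. Allowing for that moves the contact point about 4.6 mm further along, which fits the two touching.
- **Camera offset:** the side camera's pictures were offset by about 1 px (roughly 2 mm) from the arm's readings.
- **Other objects:** the bit case, jar, bracket and driver looked in place in the last pictures. The spacer was last seen undisturbed just after the carriage was lifted out. I did not check the wrench at the end, but the arm never went near it.

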